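# Raise a display plinth onto spacers and prime its edge

### The job

The bare patch on the plinth's edge has to be primed, and the plinth must not stand on the table while that is done: set the fulcrum block before the patched edge, lever that edge up with the pry bar over the block, and slip every spacer strip on the table end-on some 3 cm under the raised edge. Take the bar out again so that the plinth comes down on the strips, lay the bar back flat on its rubber mat, then aim the airbrush squarely at the middle of the patch from about 10 cm and hold it steady for two seconds. Lastly put the airbrush back in its holder, nose the same way as before; the model car must stay in its place on the plinth, the plinth must not be shoved along, and the paint tins and brush jar are to be left alone.

Things in the scene. Friction and masses are not known exactly. Their poses are not given: they have to be found in the camera images.
- plinth: Brown wooden plinth, loose, 2.3 kg. Board 300 (its x) x 260 (its y) x 28 mm, underside 20 mm above the table; under it a dark base 220 x 180 x 20 mm, set back 40 mm all round, leaving a gap 20 mm high, 40 mm deep. Origin at the centre of the base's underside. The patched edge is its -y side; with that edge raised it tips about the base's far lower edge, 90 mm to +y.
- edge (a point): Middle of the lower corner of the board's patched (-y) edge: plinth frame (0, -130, 20) mm; height 20 mm when flat, about 27 mm when resting on the strips, about 33 mm when the bar lies levered down over the block.
- patch (a point): Centre of the grey bare patch (90 x 22 mm) on the upright face of the board's -y edge (it also laps 12 mm onto the top): plinth frame (0, -131, 34) mm. Axes as the plinth: outward normal is -y.
- car: White model car with blue, red and violet bands, 250 x 100 x 70 mm, 0.8 kg, standing loose on the middle of the plinth. Origin at the centre of its underside.
- car_place (a point): The car's place on the plinth's top (fixed to the plinth); the car starts within 18 mm of it.
- bar: Flat steel pry bar, blue, black-sleeved handle, 440 x 25 mm, 0.92 kg, x to the toe, z up. Origin on the underside, 225 mm from the toe's tip, within 8 mm of the centre of mass: grip there across the 25 mm. Shaft 11 mm thick; last 45 mm at the toe a steel tongue 5 mm thick, flush below. Over the block, ridge 45 mm off the edge, toe 25 mm in, handle's end down on the table, it stays by its weight.
- toe (a point): Middle of the toe's tip, on the underside: bar frame (225, 0, 0) mm.
- mat: Black rubber mat fixed to the table, 470 (its x) x 70 (its y) x 3 mm thick, on which the bar lies lengthwise. Origin at the centre of its underside.
- block: Pale wooden fulcrum block, 50 (its x) x 36 (its y) mm, with a half-round ridge of 10 mm radius along its x on top, 22 mm high in all. 0.15 kg, loose. Origin at the centre of the underside.
- holder: Dark steel airbrush holder fixed to the table: base 120 x 70 x 8 mm, two U-shaped forks 34 mm either side of its centre along its x, 40 mm wide, 6 mm thick, slots 28 mm wide, slot floor 68 mm and fork tops 86 mm above the table; a 12 mm web 58 mm high joins them. Origin at the centre of its underside.
- holder_rest (a point): 75 mm above the middle of the holder: where the airbrush's origin is when it lies in the forks, its x along the holder's x.
- airbrush: Metal airbrush, 179 mm long, 0.13 kg. Barrel 14 mm thick along its x, from -75 to +65 mm, then a brass nozzle cone to +104 mm; paint cup of 25 mm diameter on top at x 54 mm, rising 30 mm above the axis. Origin on the barrel's axis midway between the forks: grip there, across its y. z up, x to the nozzle.
- nozzle (a point): Tip of the airbrush's nozzle, airbrush frame (104, 0, 0) mm; its x axis is the spray direction.
- tin_red: Small paint tin, 68 mm across, 62 mm high, bystander.
- tin_yellow: Paint tin with a yellow lid, 84 mm across, 85 mm high, bystander.
- brush_jar: Glass jar of brushes, 72 mm across, bystander.
- strip1: Pine spacer strip, 110 (its x) x 26 (its y) x 26 (high) mm, 45 g, loose; origin at the centre of its underside. Two to four strips are on the table; the others are absent (None).
- strip2: Pine spacer strip, 110 (its x) x 26 (its y) x 26 (high) mm, 45 g, loose; origin at the centre of its underside. Two to four strips are on the table; the others are absent (None).
- strip3: Pine spacer strip, 110 (its x) x 26 (its y) x 26 (high) mm, 45 g, loose; origin at the centre of its underside. Two to four strips are on the table; the others are absent (None).
- strip4: Pine spacer strip, 110 (its x) x 26 (its y) x 26 (high) mm, 45 g, loose; origin at the centre of its underside. Two to four strips are on the table; the others are absent (None).
Not all that is in view belongs to the job. Several things have the shape of the airbrush; the one meant has the colours described above. Leave any red look-alike of the strip1 alone.

How it is judged (in metres and radians):
On the way, in this order (a step that is already met when the one before it is completed fails the run):
1. the bar, over the block, has levered the patched edge up (site edge above 30 mm, bar bearing on both plinth and block) (height (world z) of edge above 0.03 m and contact force between bar and plinth above 1 N and contact force between bar and block above 1 N), for 0.2 s.
2. every strip lies end-on under the edge (at least 15 mm in) while the bar still holds the edge up (y of strip1 in the frame of plinth between -0.17 and -0.085 m and x of strip1 in the frame of plinth between -0.15 and 0.15 m and angle between the x axis of each of strip1, strip2, strip3, strip4 and the y axis of plinth, either way round below 0.5 rad and height (world z) of each of strip1, strip2, strip3, strip4 below 0.006 m and angle between each of strip1, strip2, strip3, strip4's own z axis and vertical below 0.06 rad and y of strip2 in the frame of plinth between -0.17 and -0.085 m and x of strip2 in the frame of plinth between -0.15 and 0.15 m and y of strip3 in the frame of plinth between -0.17 and -0.085 m and x of strip3 in the frame of plinth between -0.15 and 0.15 m and y of strip4 in the frame of plinth between -0.17 and -0.085 m and x of strip4 in the frame of plinth between -0.15 and 0.15 m and height (world z) of edge above 0.0295 m and contact force between bar and plinth above 1 N), for 0.2 s.
3. the bar lies back on its mat and the plinth rests on the strips (y of strip1 in the frame of plinth between -0.17 and -0.085 m and x of strip1 in the frame of plinth between -0.15 and 0.15 m and angle between the x axis of each of strip1, strip2, strip3, strip4 and the y axis of plinth, either way round below 0.5 rad and height (world z) of each of strip1, strip2, strip3, strip4 below 0.006 m and angle between each of strip1, strip2, strip3, strip4's own z axis and vertical below 0.06 rad and y of strip2 in the frame of plinth between -0.17 and -0.085 m and x of strip2 in the frame of plinth between -0.15 and 0.15 m and y of strip3 in the frame of plinth between -0.17 and -0.085 m and x of strip3 in the frame of plinth between -0.15 and 0.15 m and y of strip4 in the frame of plinth between -0.17 and -0.085 m and x of strip4 in the frame of plinth between -0.15 and 0.15 m and contact force between bar and plinth below 0.05 N and y of bar in the frame of mat between -0.03 and 0.03 m and x of bar in the frame of mat between -0.05 and 0.05 m and angle between the x axis of bar and the x axis of mat, either way round below 0.15 rad and height (world z) of bar below 0.008 m and height (world z) of edge between 0.0235 and 0.0305 m), for 0.3 s.
4. the airbrush is aimed at the patch (nozzle 60 to 140 mm off, its line within 12 mm of the patch's middle and within 0.3 rad of square) and held steady for 2 s (x of patch in the frame of nozzle between 0.06 and 0.14 m and y of patch in the frame of nozzle between -0.012 and 0.012 m and z of patch in the frame of nozzle between -0.012 and 0.012 m and angle between the x axis of nozzle and the y axis of patch, either way round below 0.3 rad and linear speed of airbrush below 0.02 m/s and angular speed of airbrush below 0.2 rad/s), for 2 s.
At the end, for the whole second after the job is handed in: Each strip flat, square to the edge within 0.5 rad, at least 15 mm under it; plinth resting on them (edge 23.5-30.5 mm high); bar flat on its mat (30 mm across, 50 along, 0.15 rad); airbrush in its forks (22 mm), nose as before; all at rest (all of step 3 and linear speed of each of plinth, bar, airbrush below 0.01 m/s and distance between airbrush and holder_rest below 0.022 m and angle between airbrush's own z axis and vertical below 0.15 rad and angle between the x axis of airbrush and the x axis of holder, either way round below 0.25 rad and x of nozzle in the frame of holder above 0.07 m); the robot touches nothing.
It fails at once if the plinth is shoved more than 4 cm or tipped more than 0.2 rad (distance of plinth from where it was at the start of the episode above 0.04 m or angle between plinth's own z axis and vertical above 0.2 rad).
It fails at once if the model car gets more than 45 mm from its place on the plinth, or tips (distance between car and car_place above 0.045 m or angle between car's own z axis and vertical above 0.35 rad).
It fails at once if a tin or the brush jar is moved more than 2 cm or knocked over (distance of any of tin_red, tin_yellow, brush_jar from where it was at the start of the episode above 0.02 m or angle between any of tin_red, tin_yellow, brush_jar's own z axis and vertical above 0.3 rad).
Of strip1, strip2, strip3, strip4 only 2 to 4 are there at a start; the rules pass over those that are not, and their reading is None.
At some moment in a run one of strip1, strip2, strip3, strip4 may be knocked a few centimetres aside while the robot is not near it.
It also fails if it takes over 210 s, if anything falls off the work surface, if the arm or the gripper's body presses on something with over 40 N, if the wrist force passes 120 N, or if a joint passes its speed limit or range.

### The arm

A 6-joint arm with a two-finger parallel gripper is mounted at the origin on the work surface. World frame = base frame: x ahead of the robot, y to its left, z up, the work surface at z = 0. Lengths are in mm, angles in rad, forces in N, time in s.
With the tool pointing down it reaches from about 300 to 775 mm from the base axis. Payload 14.6 kg.
Tool frame: the origin (TCP) lies midway between the tips of the shut fingers; the grasp point (between the pads) lies 19 mm behind it; z points along the fingers, y is the line along which they close (so a half turn about z gives the same grasp; the last joint's range is limited). The gripper opens to 94 mm and grips with 3 to 60 N. Pads are 16 mm wide; open, the fingers measure 119 mm over their backs; the gripper's body (75 mm by 177 mm) begins 78 mm behind the grasp point.
Start: joints at [1.13, 0.3, 1.521, -0, 1.321, -0.067], TCP at [200.832, 512.011, 205.446] pointing down, gripper open.
Joint ranges: [-3.03, 3.03], [-0.79, 2.21], [0.23, 2.52], [-1.04, 4.18], [0, 3.07], [-2.55, 2.55]. Speed limits (rad/s): [2.22, 2.22, 2.57, 3.14, 3.14, 3.14].

### API

Orientations are given as [roll, pitch, yaw] about the fixed x, y, z axes, in that order (R = Rz(yaw) Ry(pitch) Rx(roll)).
In Python, from cell import manip gives the robot as it stands.
- The arm moves only by the shell command python3 -m creep 'ROWS' [OPENING] [FORCE]. ROWS is text: rows parted by semicolons, each of 6 numbers parted by spaces: the shift along the tool's x, y, z normalised to -1 to 1, where 1 is 4 cm, then the turn, a rotation vector about the tool's x, y, z normalised to -1 to 1, where 1 is pi rad. In form: dx dy dz ax ay az; .... A call has 1 to 20 rows; each row shifts and turns the commanded pose from where the row before left it, along the tool's axes as they then stand; what a row does not reach is not made up. A row lasts 1/8 s, in which the tool goes at most 62.5 mm and 10.7 degrees, less where a joint would pass 70% of its speed; a pose out of reach is approached as far as the arm can. A call with a number of a shift or a turn outside -1 to 1 is refused whole. A call with a gripper value outside its range is refused whole. OPENING is the closure, from 0 (fully open) to 1 (shut), set as the call begins (- or left out, the last holds). The fingers move at their own pace and stop on an object; FORCE is the grip in N (left out, the last holds). Time passes only in rows, so rows that do not move let the fingers close. It gives the time, the measured TCP pose, the force, the opening and the grip force at its end, in the units of the state.
- manip.read_state(): the state, without advancing time (a new reading comes with each control period).
- manip.camera(name): name is "scene" or "side" or "wrist"; returns a dict with "color" (384x512x3 uint8, red, green, blue), "range_z" (384x512 float32, mm along the optical axis (not along the pixel's ray), 0 where there is no reading), "camera_matrix" (3x3 intrinsics, pixels), "T" (4x4, takes a point from camera to world coordinates). Camera axes: x right, y down, z forward; pixel columns grow to the right and rows downward; lengths in mm; the calibration is good to about 2 mm. A picture is of the moment at which its call begins.
- manip.sign_off(): hands the job in; it is judged then, once.
The state is a dict: "clock": time; "joints": joint angles; "qd": joint speeds; "effort": joint torques, N m; "eef_pos": TCP position; "eef_rot": TCP orientation; "wrist_force": force on the tool from outside, world axes, zero at the start; "moment": the same for the moment, N m; "finger_gap": finger opening in mm; "finger_force": force on a finger pad.
Only numpy, scipy, OpenCV 4.12 (cv2) and the standard library are available. Lean on these libraries where they do the work, as an engineer would, in place of code of your own. Each camera call takes 0.05 s, during which the arm holds its last target. There are 200 camera calls.

## Working session

There is one attempt and no reset: what is moved stays moved. The work goes in short steps, Python scripts to look and compute and a shell command to move; the robot and the scene stay as the last step left them, time stands still between calls to the robot, and variables do not carry over. Pictures are saved under pics/ and viewed, at most 14 in all, crops included, and the job is handed in when it is done.

```bash
ls; mkdir -p pics; cat > h.py <<'E'
import numpy as np, cv2
from cell import manip
from scipy.spatial.transform import Rotation as R
def shot(n):
    c=manip.camera(n); z=c["range_z"]; K=c["camera_matrix"]; T=c["T"]
    v,u=np.indices(z.shape); P=np.stack([(u-K[0,2])/K[0,0]*z,(v-K[1,2])/K[1,1]*z,z],-1)
    W=P@T[:3,:3].T+T[:3,3]; W[z==0]=np.nan
    return c["color"],W,c
def save(img,name,s=1.5):
    cv2.imwrite('pics/'+name,cv2.resize(img[...,::-1],None,fx=s,fy=s,interpolation=cv2.INTER_CUBIC))
E
python3 - <<'E'
from h import *
for n in ["scene","side"]:
    im,W,c=shot(n); save(im,n+'0.png'); np.savez('/tmp/'+n,im=im,W=W); print(n,c["T"].round(2).tolist())
print(manip.read_state())
E
```

```text
pics
scene [[0.73, 0.53, -0.44, 1205.3], [0.69, -0.54, 0.49, -769.88], [0.02, -0.66, -0.75, 1106.49], [0.0, 0.0, 0.0, 1.0]]
side [[0.79, -0.38, 0.48, -137.65], [-0.61, -0.46, 0.64, -1087.15], [-0.02, -0.8, -0.6, 1018.15], [0.0, 0.0, 0.0, 1.0]]
{'clock': 0.1, 'joints': array([ 1.13039794e+00,  3.00425545e-01,  1.52147070e+00, -2.34148181e-06,
        1.32066438e+00, -6.66044414e-02]), 'qd': array([ 8.00070564e-04, -8.90598289e-04, -8.00560009e-04,  1.15508933e-05,
       -9.90468557e-05, -1.99174815e-04]), 'effort': array([ 1.21415537e-04, -5.32639289e+01, -3.53286374e+01,  7.09256739e-02,
        2.34449934e-02, -3.78789139e-05]), 'eef_pos': array([200.74989023, 511.83243716, 204.95800188]), 'eef_rot': array([-3.14062667e+00, -6.21608507e-05,  2.76779926e+00]), 'wrist_force': array([ 0.14565223, -0.16669892, -0.73100163]), 'moment': array([-0.01364768, -0.00675245, -0.03071121]), 'finger_force': 0.0, 'finger_gap': 94.21161401883029}
```

View pics/scene0.png

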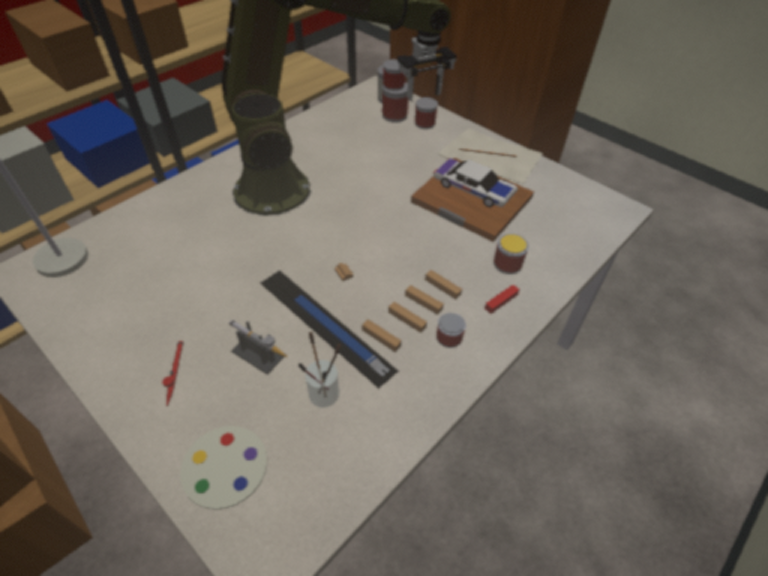

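View pics/side0.png

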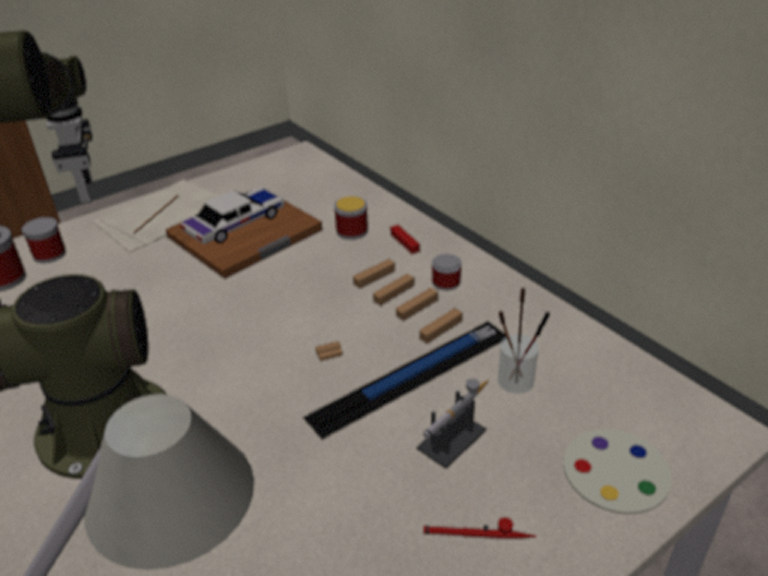

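Scene view, 768×576 px: the plinth is at (472,200) with its grey patch at (453,213). The block is at (343,271), and four pine strips are at (443,283), (424,298), (407,315) and (381,334). The bar lies on the mat with its toe near (380,368). The airbrush in the holder is at (258,340). The red strip (503,298) and red airbrush (174,372) are look-alikes; the metal airbrush with the brass nozzle fits the description. Next I measure these.

```bash
cat > m.py <<'E'
from h import *
def comp(W,seed,lo,hi,rad):
    u,v=[int(s/1.5) for s in seed]
    c=W[v,u]; 
    m=((W[...,2]>lo)&(W[...,2]<hi)&(np.hypot(W[...,0]-c[0],W[...,1]-c[1])<rad)).astype(np.uint8)
    n,l=cv2.connectedComponents(m,connectivity=4)
    k=l[v-3:v+4,u-3:u+4]; k=k[k>0]
    return W[l==np.bincount(k).argmax()] if len(k) else np.zeros((0,3))
def rect(P):
    (x,y),(w,h),a=cv2.minAreaRect(P[:,:2].astype(np.float32))
    if w<h: w,h,a=h,w,a+90
    return round(x,1),round(y,1),round(w),round(h),round(a,1),len(P),np.median(P[:,2]).round(1)
E
python3 - <<'E'
from m import *
S={'scene':dict(s1=(443,282),s2=(424,297),s3=(407,314),s4=(381,332),red=(503,297),block=(343,269),bar=(330,325),plinth=(500,225),car=(478,175),tr=(451,325),ty=(513,245),jar=(322,385),hold=(258,345)),
'side':dict(s1=(374,270),s2=(393,288),s3=(417,301),s4=(440,322),red=(404,237),block=(328,348),bar=(420,370),plinth=(215,250),car=(228,210),tr=(446,265),ty=(350,205),jar=(517,365),hold=(455,415))}
H=dict(block=(9,40,60),bar=(7,30,260),plinth=(35,58,260),car=(70,140,200),tr=(55,80,60),ty=(75,100,70),jar=(20,200,60),hold=(58,130,120))
for n in S:
    d=np.load(f'/tmp/{n}.npz'); W=d['W']
    for k,s in S[n].items():
        lo,hi,r=H.get(k,(19,40,90)); P=comp(W,s,lo,hi,r); print(n,k,rect(P) if len(P)>5 else len(P))
    u,v=(453,213) if n=='scene' else (275,245); u,v=int(u/1.5),int(v/1.5); print(W[v,u].round(1))
    im=d['im'].astype(int)
    # dark mat
    m=(im.max(-1)<50)&(W[...,2]<9)&(W[...,0]>150)&(W[...,0]<750)&(abs(W[...,2]-3)<6)
    l=cv2.connectedComponentsWithStats(m.astype(np.uint8))
    for j in np.argsort(-l[2][1:,4])[:3]+1: print('dark',rect(W[l[1]==j]),l[2][j][:2]*1.5)
E
```

```text
scene s1 (676.7, 59.8, 111, 31, 179.6, 144, np.float64(24.9))
scene s2 (674.1, -17.7, 111, 29, 6.2, 153, np.float64(25.0))
scene s3 (681.0, -94.5, 109, 29, 4.3, 164, np.float64(25.1))
scene s4 (673.9, -183.6, 107, 29, 4.8, 176, np.float64(25.3))
scene red (824.1, 131.8, 116, 29, 83.4, 151, np.float64(24.9))
scene block (444.5, -94.7, 52, 37, 159.5, 82, np.float64(16.4))
scene bar (527.8, -248.6, 428, 31, 178.7, 602, np.float64(12.8))
scene plinth (535.3, 401.3, 272, 271, 96.4, 1310, np.float64(47.6))
scene car (507.4, 417.6, 253, 113, 9.6, 926, np.float64(90.3))
scene tr (796.4, -59.4, 70, 68, 158.2, 220, np.float64(60.0))
scene ty (756.2, 263.3, 85, 83, 46.5, 245, np.float64(82.9))
scene jar (690.5, -400.6, 82, 74, 101.8, 586, np.float64(88.8))
scene hold (498.7, -431.4, 176, 41, 5.6, 264, np.float64(80.0))
[534.2 280.2  47.9]
side s1 (669.8, 60.3, 112, 35, 3.7, 164, np.float64(24.4))
side s2 (667.6, -19.6, 111, 31, 6.5, 174, np.float64(24.2))
side s3 (674.3, -94.6, 113, 31, 6.8, 183, np.float64(24.4))
side s4 (665.2, -185.1, 109, 30, 5.8, 210, np.float64(24.3))
side red (817.8, 128.8, 118, 31, 84.0, 126, np.float64(23.9))
side block (436.9, -95.8, 50, 41, 161.4, 134, np.float64(15.6))
side bar (514.5, -249.3, 412, 38, 177.9, 936, np.float64(12.5))
side plinth (508.8, 395.3, 300, 266, 6.5, 1837, np.float64(46.5))
side car (500.4, 415.1, 257, 113, 8.0, 1277, np.float64(89.1))
side tr (787.8, -63.0, 68, 64, 149.0, 170, np.float64(59.1))
side ty (748.1, 261.2, 84, 84, 128.2, 221, np.float64(81.5))
side jar (671.3, -397.3, 80, 66, 130.8, 822, np.float64(83.7))
side hold (494.4, -429.1, 182, 43, 10.6, 480, np.float64(79.0))
[525.7 265.1  50.5]
dark (524.5, -255.0, 452, 70, 178.0, 1105, np.float64(2.3)) [306.  334.5]
dark (429.6, -436.0, 52, 13, 102.5, 35, np.float64(6.6)) [420.  445.5]
dark (468.8, -445.8, 49, 16, 10.7, 25, np.float64(6.9)) [441. 435.]
```

```bash
cat > go.py <<'E'
import sys; from h import *
# target TCP x y z, [roll-pi tilt] yaw -> turn rotvec (tool, in units), shift in tool axes AFTER the turn (units)
s=manip.read_state(); a=[float(v) for v in sys.argv[1:]]
R0=R.from_euler('xyz',s['eef_rot']); tilt=a[4] if len(a)>4 else 0   # tilt: turn about tool y
R1=R.from_euler('xyz',[np.pi,0,a[3]])*R.from_rotvec([0,tilt,0])
d=np.array(a[:3])-s['eef_pos']
print('turn',((R0.inv()*R1).as_rotvec()/np.pi).round(4),'shift after',(R1.inv().apply(d)/40).round(3),'shift before',(R0.inv().apply(d)/40).round(3))
E
python3 go.py 510 200 250 1.684; python3 go.py 510 200 250 1.684 | head -1 >/dev/null
```

```text
turn [-3.00e-04  1.00e-04  3.45e-01] shift after [-8.619  6.801 -1.126] shift before [-10.044  -4.436  -1.122]
```

```bash
python3 -m creep '0 0 -.56 0 0 0;0 0 -.56 0 0 0;-.72 -.32 0 0 0 0;-.72 -.32 0 0 0 0;-.72 -.32 0 0 0 0;-.72 -.32 0 0 0 0;-.72 -.32 0 0 0 0;-.72 -.32 0 0 0 0;-.72 -.32 0 0 0 0;-.72 -.32 0 0 0 0;-.72 -.32 0 0 0 0;-.72 -.32 0 0 0 0;-.72 -.32 0 0 0 0;-.72 -.32 0 0 0 0;-.72 -.32 0 0 0 0;-.72 -.32 0 0 0 0'
python3 -m creep '0 0 0 0 0 .0493;0 0 0 0 0 .0493;0 0 0 0 0 .0493;0 0 0 0 0 .0493;0 0 0 0 0 .0493;0 0 0 0 0 .0493;0 0 0 0 0 .0493;0 0 0 0 0 0'
python3 - <<'E'
from h import *
im,W,c=shot("wrist"); save(im,'w1.png'); np.savez('/tmp/w1',im=im,W=W); print(c['T'].round(2).tolist())
print(np.nanmin(W.reshape(-1,3),0),np.nanmax(W.reshape(-1,3),0))
E
```

```text
clock: 2.1
eef_pos: [511.3, 197.1, 249.9]
eef_rot: [-3.141, -0.001, 2.768]
wrist_force: [-0.2, 0.9, -0.7]
finger_gap: 94.1
finger_force: 0.0
clock: 3.1
eef_pos: [510.6, 197.9, 249.9]
eef_rot: [-3.141, 0.0, 1.685]
wrist_force: [0.1, -0.3, -0.2]
finger_gap: 93.4
finger_force: 0.0
[[0.99, 0.11, 0.03, 503.88], [0.11, -0.97, -0.23, 263.79], [-0.0, 0.23, -0.97, 430.18], [0.0, 0.0, 0.0, 1.0]]
[ 121.60623729 -128.76520301   -2.75783761] [918.31613212 458.26607929 388.98114508]
```

View pics/w1.png

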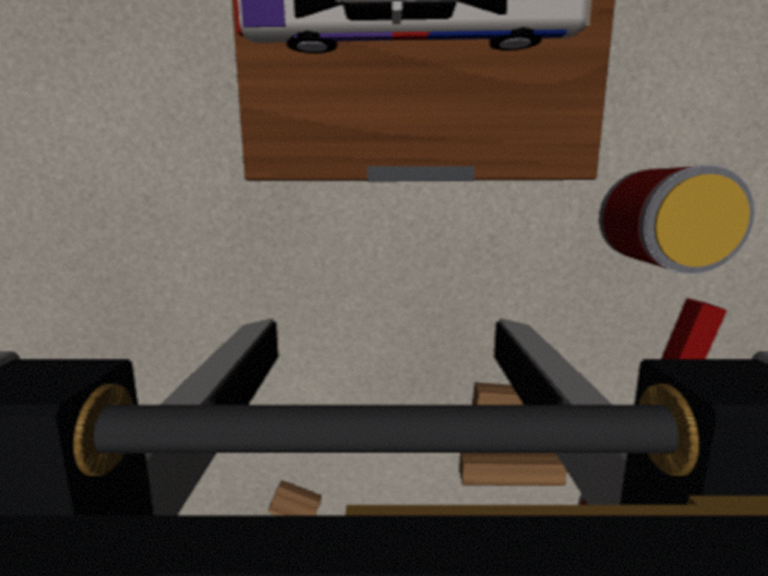

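The wrist view looks ahead of tool x. The plinth's front edge runs from (245,180) to (597,180), and the patch spans x 368–474 on it. The block is at (295,498).

```bash
cat > plinth.py <<'E'
from h import *
def ray(c,u,v,z):
    K=c["camera_matrix"];T=c["T"]; d=T[:3,:3]@np.array([(u-K[0,2])/K[0,0],(v-K[1,2])/K[1,1],1]); p=T[:3,3]
    return p+d*(z-p[2])/d[2]
E
python3 - <<'E'
from plinth import *
im,W,c=shot("wrist")
for u,v in [(245,179),(597,179),(368,179),(474,179)]: print(ray(c,u/1.5,v/1.5,48).round(1), W[int(v/1.5)-4,int(u/1.5)+(4 if u<400 else -4)].round(1))
m=(abs(W[...,2]-48)<6)&(W[...,1]<400)&(W[...,1]>230)&(W[...,0]<690)
P=W[m];print(np.median(P[:,2]),len(P))
# per-column front edge
m2=m.astype(np.uint8);pts=[]
for u in range(180,385,5):
    vs=np.where(m[:,u])[0]
    if len(vs): pts.append(ray(c,u,vs.max()+.5,48)[:2])
pts=np.array(pts); k=np.polyfit(pts[:,0],pts[:,1],1); print('edge angle',np.degrees(np.arctan(k[0])), 'y at 526',np.polyval(k,526), np.std(pts[:,1]-np.polyval(k,pts[:,0])))
E
```

```text
[384.3 254.2  48. ] [388.8 260.1  48.3]
[681.6 289.   48. ] [674.7 293.5  49.4]
[488.2 266.3  48. ] [492.3 272.2  49.1]
[577.7 276.8  48. ] [571.5 281.4  49.9]
48.98721753905778 22368
edge angle 6.684286697328966 y at 526 270.1092491338191 0.6015360077485867
```

```bash
python3 go.py 414 -170 200 1.222
```

```text
turn [-1.000e-04  1.000e-04  1.481e-01] shift after [-9.471  0.872  1.251] shift before [-8.856 -3.47   1.254]
```

```bash
python3 -m creep '0 0 0 0 0 .0494;0 0 0 0 0 .0494;0 0 0 0 0 .0494;-.73 .067 .096 0 0 0;-.73 .067 .096 0 0 0;-.73 .067 .096 0 0 0;-.73 .067 .096 0 0 0;-.73 .067 .096 0 0 0;-.73 .067 .096 0 0 0;-.73 .067 .096 0 0 0;-.73 .067 .096 0 0 0;-.73 .067 .096 0 0 0;-.73 .067 .096 0 0 0;-.73 .067 .096 0 0 0;-.73 .067 .096 0 0 0;-.73 .067 .096 0 0 0;0 0 0 0 0 0'
cat > wl.py <<'E'
import sys; from m import *; from plinth import ray
# wrist localisation of an object whose top lies between lo and hi near (x,y), within rad
def loc(x,y,lo,hi,rad,name=None):
    im,W,c=shot("wrist")
    if name: save(im,name)
    m=((W[...,2]>lo)&(W[...,2]<hi)&(np.hypot(W[...,0]-x,W[...,1]-y)<rad)).astype(np.uint8)
    n,l,st,_=cv2.connectedComponentsWithStats(m,connectivity=4)
    if n<2: print('none'); return
    k=st[1:,4].argmax()+1
    print(rect(W[l==k]),'px',st[k][:4]); return W,l==k,c
if __name__=='__main__':
    a=sys.argv[1:]; loc(*map(float,a[:5]),*(a[5:6]))
E
python3 wl.py 441 -95 8 40 60 w2.png; python3 wl.py 441 -95 17 40 60
```

```text
clock: 5.32
eef_pos: [411.8, -171.3, 200.1]
eef_rot: [-3.141, -0.0, 1.218]
wrist_force: [0.6, 0.9, 0.1]
finger_gap: 94.1
finger_force: 0.0
(441.0, -93.7, 50, 36, 161.8, 1269, np.float64(17.5)) px [237  93  42  32]
(441.0, -93.7, 50, 19, 162.3, 653, np.float64(21.7)) px [237 101  42  18]
```

View pics/w2.png

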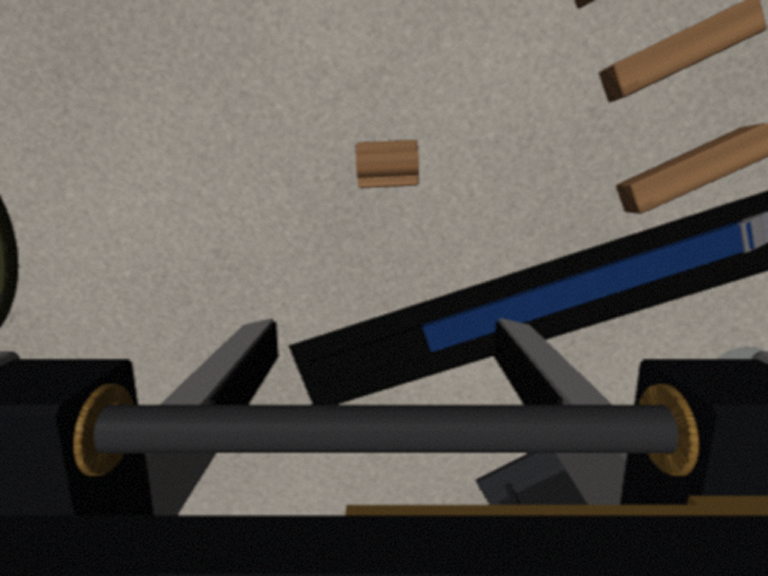

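The block is centred at (387,163) px, at world (441,-94), 50×36 mm with the ridge at 22 mm, which matches the description. I grip it across its ends.

```bash
python3 go.py 441 -93.7 60 1.257
```

```text
turn [-0.     -0.0001 -0.0121] shift after [2.036 0.092 3.51 ] shift before [2.037 0.015 3.51 ]
```

```bash
python3 -m creep '0 0 0 0 0 -.0121;.51 .023 .5 0 0 0;.51 .023 .5 0 0 0;.51 .023 .5 0 0 0;.51 .023 .5 0 0 0;0 0 .5 0 0 0;0 0 .5 0 0 0;0 0 .5 0 0 0;0 0 0 0 0 0'; python3 go.py 441 -93.7 4 1.257
```

```text
clock: 6.55
eef_pos: [440.6, -92.8, 59.6]
eef_rot: [-3.139, -0.0, 1.258]
wrist_force: [0.0, 0.3, 0.4]
finger_gap: 94.1
finger_force: 0.0
turn [-0.0007 -0.      0.0003] shift after [-0.018  0.017  1.39 ] shift before [-0.018  0.02   1.39 ]
```

```bash
python3 -m creep '0 0 .46 0 0 0;0 0 .46 0 0 0;0 0 .46 0 0 0;0 0 0 0 0 0'; python3 -m creep '0 0 0 0 0 0;0 0 0 0 0 0;0 0 0 0 0 0;0 0 0 0 0 0;0 0 0 0 0 0;0 0 0 0 0 0' 1 25;python3 -m creep '0 0 -.6 0 0 0;0 0 -.6 0 0 0;0 0 -.6 0 0 0'; python3 go.py 538.2 226.9 80 1.6875
```

```text
clock: 7.05
eef_pos: [441.0, -93.4, 5.2]
eef_rot: [-3.141, -0.0, 1.257]
wrist_force: [-0.4, 0.1, 0.4]
finger_gap: 93.7
finger_force: 0.0
clock: 7.8
eef_pos: [441.1, -93.9, 5.2]
eef_rot: [3.141, 0.0, 1.256]
wrist_force: [-0.6, 0.1, 1.8]
finger_gap: 49.7
finger_force: 25.0
clock: 8.18
eef_pos: [440.8, -93.8, 77.7]
eef_rot: [-3.141, 0.0, 1.256]
wrist_force: [0.2, -0.0, -1.6]
finger_gap: 50.0
finger_force: 25.0
turn [-0.0002 -0.     -0.1373] shift after [ 7.679  3.352 -0.059] shift before [ 8.377 -0.166 -0.059]
```

```bash
python3 -m creep '0 0 0 0 0 -.0458;0 0 0 0 0 -.0458;0 0 0 0 0 -.0458;.64 .28 0 0 0 0;.64 .28 0 0 0 0;.64 .28 0 0 0 0;.64 .28 0 0 0 0;.64 .28 0 0 0 0;.64 .28 0 0 0 0;.64 .28 0 0 0 0;.64 .28 0 0 0 0;.64 .28 0 0 0 0;.64 .28 0 0 0 0;.64 .28 0 0 0 0;.64 .28 0 0 0 0;0 0 0 0 0 0'; python3 go.py 538.2 226.9 6 1.6875
```

```text
clock: 10.18
eef_pos: [538.5, 228.1, 76.6]
eef_rot: [-3.141, 0.0, 1.689]
wrist_force: [-0.5, -1.0, -0.6]
finger_gap: 50.0
finger_force: 25.0
turn [-0.0002  0.      0.0006] shift after [-0.029 -0.012  1.764] shift before [-0.029 -0.011  1.764]
```

```bash
python3 -m creep '-.03 -.01 .6 0 0 0;0 0 .6 0 0 0;0 0 .4 0 0 0;0 0 .17 0 0 0;0 0 0 0 0 0;0 0 0 0 0 0'; python3 -m creep '0 0 0 0 0 0;0 0 0 0 0 0;0 0 0 0 0 0' 0;python3 -m creep '0 0 -.6 0 0 0;0 0 -.6 0 0 0;-.4 0 -.6 0 0 0;-.8 0 -.6 0 0 0;-.8 0 -.6 0 0 0;0 0 -.6 0 0 0;0 0 0 0 0 0';python3 wl.py 538 227 8 40 60;python3 wl.py 538 227 17 40 60 w3.png; python3 - <<'E'
from plinth import *
im,W,c=shot("wrist")
m=(abs(W[...,2]-48)<6)&(W[...,1]<400)&(W[...,1]>230)&(W[...,0]<690); pts=[]
for u in range(100,420,5):
    vs=np.where(m[:,u])[0]
    if len(vs): pts.append(ray(c,u,vs.max()+.5,48)[:2])
pts=np.array(pts); k=np.polyfit(pts[:,0],pts[:,1],1); print(len(pts),'edge angle',np.degrees(np.arctan(k[0])), 'y at 532.9',np.polyval(k,532.9), pts[0],pts[-1])
E
```

```text
clock: 10.92
eef_pos: [538.8, 225.7, 7.0]
eef_rot: [3.141, -0.0, 1.688]
wrist_force: [0.6, -0.0, -2.0]
finger_gap: 50.0
finger_force: 25.0
clock: 11.3
eef_pos: [538.6, 225.7, 6.5]
eef_rot: [3.141, -0.0, 1.688]
wrist_force: [-0.2, 0.1, 0.2]
finger_gap: 76.4
finger_force: 0.0
clock: 12.18
eef_pos: [548.6, 146.1, 151.9]
eef_rot: [3.138, -0.0, 1.687]
wrist_force: [-0.3, 0.3, -0.6]
finger_gap: 94.2
finger_force: 0.0
(538.9, 225.8, 50, 35, 6.6, 1670, np.float64(17.7)) px [232  92  49  35]
(539.0, 226.0, 50, 18, 6.7, 878, np.float64(21.8)) px [233 100  49  19]
64 edge angle 6.737637165115403 y at 532.9 269.4800231321907 [393.41383586 253.29478908] [674.27962969 286.4396021 ]
```

View pics/w3.png

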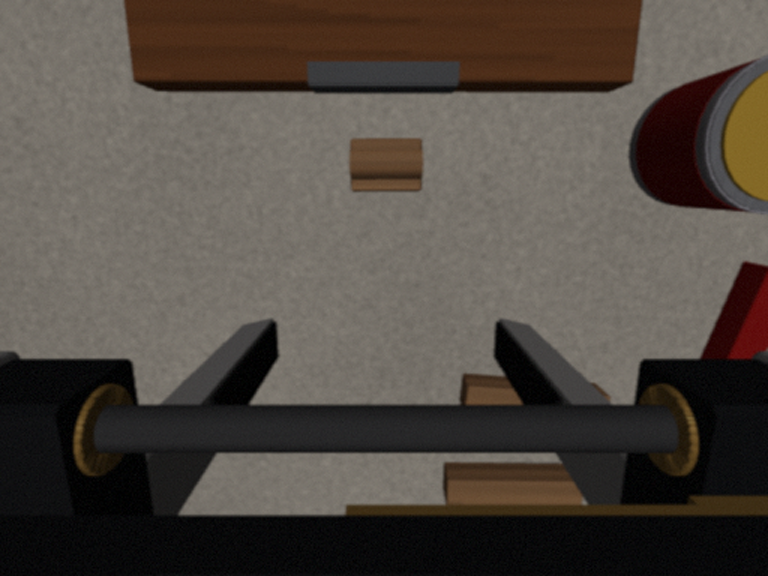

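The block sits at (386,165) px, world (539,226), square to the edge, with its ridge about 45 mm off it. Now the bar.

```bash
python3 go.py 530 -250 240 -0.03
```

```text
turn [-3.000e-04  5.000e-04  5.469e-01] shift after [-0.134  9.919 -2.271] shift before [-9.792 -1.593 -2.267]
```

```bash
python3 -m creep '0 0 -.45 0 0 0;0 0 -.45 0 0 0;0 0 -.45 0 0 0;0 0 -.45 0 0 0;0 0 -.45 0 0 0;-.75 -.122 0 0 0 0;-.75 -.122 0 0 0 0;-.75 -.122 0 0 0 0;-.75 -.122 0 0 0 0;-.75 -.122 0 0 0 0;-.75 -.122 0 0 0 0;-.75 -.122 0 0 0 0;-.75 -.122 0 0 0 0;-.75 -.122 0 0 0 0;-.75 -.122 0 0 0 0;-.75 -.122 0 0 0 0;-.75 -.122 0 0 0 0;-.75 -.122 0 0 0 0'
python3 -m creep '0 0 0 0 0 .0547;0 0 0 0 0 .0547;0 0 0 0 0 .0547;0 0 0 0 0 .0547;0 0 0 0 0 .0547;0 0 0 0 0 .0547;0 0 0 0 0 .0547;0 0 0 0 0 .0547;0 0 0 0 0 .0547;0 0 0 0 0 .0547;0 0 0 0 0 0'
python3 wl.py 640 -252 6.5 30 160 w4.png
```

```text
clock: 14.58
eef_pos: [530.3, -249.5, 241.7]
eef_rot: [3.141, 0.001, 1.688]
wrist_force: [-0.8, -0.1, -0.3]
finger_gap: 93.9
finger_force: 0.0
clock: 15.95
eef_pos: [530.4, -248.5, 241.4]
eef_rot: [3.141, -0.001, -0.03]
wrist_force: [0.4, 0.2, 0.6]
finger_gap: 94.2
finger_force: 0.0
(614.0, -250.9, 268, 26, 178.9, 3778, np.float64(14.7)) px [247   0  21 206]
```

View pics/w4.png

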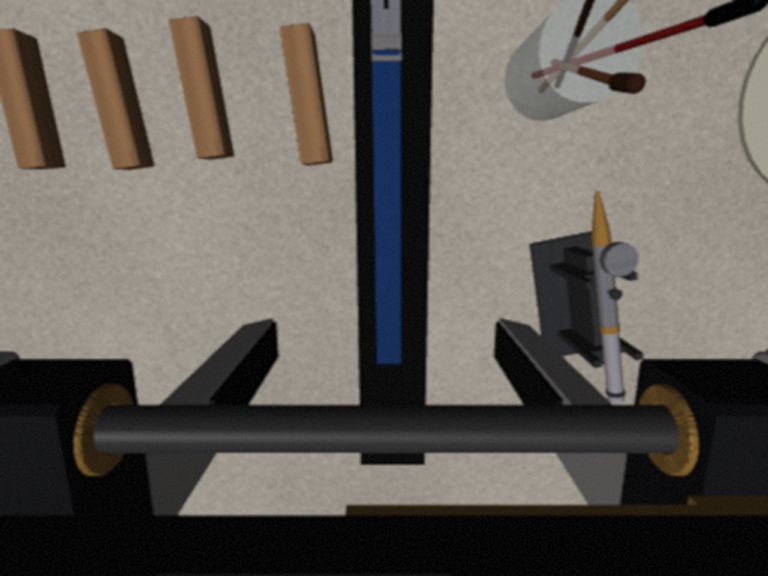

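Here the bar is upright at x≈387 px with its toe just beyond the top edge. The four strips are at the upper left, and the metal airbrush with brass nozzle is at (600,290), nose up (+x). I back off a little to see the toe.

```bash
python3 -m creep '.6 0 -.4 0 0 0;.6 0 -.4 0 0 0;.6 0 -.4 0 0 0;0 0 0 0 0 0'
python3 - <<'E'
from wl import *
from plinth import ray
W,k,c=loc(640,-252,5.0,30,200,'w5.png')
P=W[k]; print(P[:,0].max(),P[:,0].min())
im=c['color'].astype(int)
b=(im[...,2]>im[...,0]+40)&(im[...,2]>60); n,l,st,_=cv2.connectedComponentsWithStats(b.astype(np.uint8)); j=st[1:,4].argmax()+1; print(st[j]*1.5); print('blue',rect(W[l==j]), W[l==j][:,0].min(),W[l==j][:,0].max())
dk=(im.max(-1)<55)&(abs(W[...,2]-3)<5)&(abs(W[...,1]+252)<50)
Q=W[dk]; print('mat x',np.percentile(Q[:,0],[.2,99.8]))
for x in range(420,760,60):
    s=Q[abs(Q[:,0]-x)<6]; t=P[abs(P[:,0]-x)<6]
    if len(s)>5: print(x,'mat y',s[:,1].min().round(1),s[:,1].max().round(1),'bar',(t[:,1].min().round(1),t[:,1].max().round(1)) if len(t) else None)
for x,y in [(675,60),(672,-18),(678,-95),(670,-184)]:
    m=((W[...,2]>18)&(W[...,2]<35)&(np.hypot(W[...,0]-x,W[...,1]-y)<70)); print(rect(W[m]) if m.sum()>20 else 0)
E
```

```text
clock: 16.5
eef_pos: [603.2, -250.6, 289.0]
eef_rot: [3.141, -0.001, -0.026]
wrist_force: [0.6, 0.4, -0.3]
finger_gap: 93.8
finger_force: 0.0
(598.0, -250.2, 316, 31, 178.9, 3224, np.float64(14.6)) px [247  63  21 199]
755.610622849021 440.15009034966636
[ 375.   154.5   24.   250.5 3849. ]
blue (nan, nan, 0, 0, 0.0, 2566, np.float64(nan)) nan nan
mat x [302.95229589 768.65802195]
420 mat y -283.7 -217.0 bar None
480 mat y -285.9 -219.2 bar (np.float64(-262.0), np.float64(-234.6))
540 mat y -288.0 -221.5 bar (np.float64(-263.2), np.float64(-236.6))
600 mat y -288.4 -222.1 bar (np.float64(-262.4), np.float64(-238.6))
660 mat y -290.5 -224.4 bar (np.float64(-263.6), np.float64(-237.4))
720 mat y -292.4 -225.2 bar (np.float64(-266.5), np.float64(-240.8))
(676.1, 32.8, 110, 85, 2.0, 1663, np.float64(26.7))
(672.7, -18.1, 138, 108, 121.1, 1770, np.float64(26.7))
(677.1, -65.9, 110, 81, 4.8, 1623, np.float64(26.7))
(671.8, -182.9, 110, 26, 5.0, 1364, np.float64(26.8))
```

View pics/w5.png

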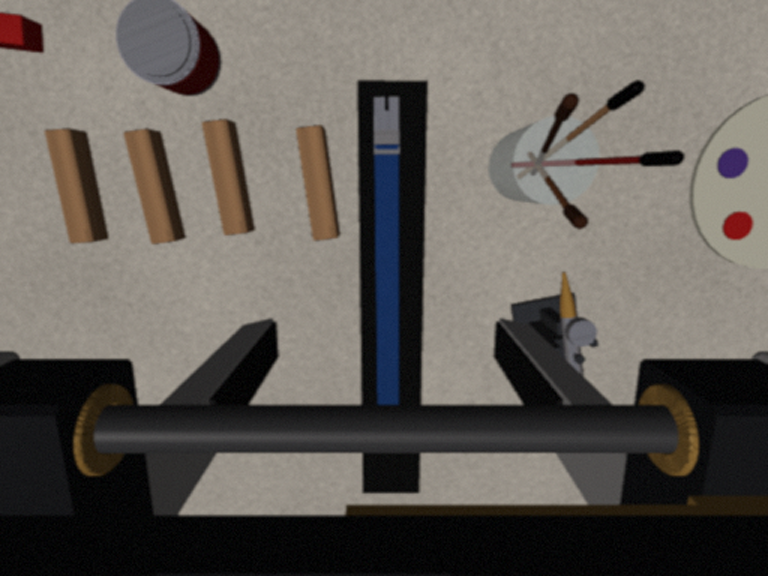

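```bash
python3 go.py 530.6 -249.7 5 -0.022
```

```text
turn [ 0.     -0.     -0.0017] shift after [-1.794  0.017  7.079] shift before [-1.794  0.026  7.079]
```

```bash
python3 -m creep '-.6 .006 .6 0 0 -.0017;-.6 .006 .6 0 0 0;-.6 .006 .6 0 0 0;0 0 .75 0 0 0;0 0 .75 0 0 0;0 0 .75 0 0 0;0 0 .75 0 0 0;0 0 .75 0 0 0;0 0 0 0 0 0'; python3 go.py 530.6 -249.7 5 -0.022
```

```text
clock: 17.68
eef_pos: [528.4, -248.8, 64.5]
eef_rot: [-3.14, 0.004, -0.024]
wrist_force: [0.8, 0.3, 0.0]
finger_gap: 94.0
finger_force: 0.0
turn [-0.0006  0.0012 -0.0007] shift after [0.056 0.02  1.487] shift before [0.062 0.023 1.487]
```

```bash
python3 -m creep '.03 .02 .5 0 0 0;.03 0 .5 0 0 0;0 0 .48 0 0 0;0 0 0 0 0 0;0 0 0 0 0 0'; python3 -m creep '0 0 0 0 0 0;0 0 0 0 0 0;0 0 0 0 0 0;0 0 0 0 0 0;0 0 0 0 0 0;0 0 0 0 0 0;0 0 0 0 0 0' 1 55;python3 -m creep '0 0 -.3 0 0 0;0 0 -.5 0 0 0;0 0 -.6 0 0 0;0 0 -.6 0 0 0;0 0 -.6 0 0 0;0 0 0 0 0 0'; python3 go.py 556.2 72.9 110 1.6875
```

```text
clock: 18.3
eef_pos: [532.9, -250.5, 7.5]
eef_rot: [3.141, -0.0, -0.025]
wrist_force: [0.1, -0.3, 0.7]
finger_gap: 93.9
finger_force: 0.0
clock: 19.18
eef_pos: [532.6, -250.4, 7.1]
eef_rot: [3.142, -0.0, -0.025]
wrist_force: [-0.3, 0.3, 0.1]
finger_gap: 27.6
finger_force: 0.0
clock: 19.92
eef_pos: [533.4, -250.7, 113.6]
eef_rot: [3.14, -0.003, -0.025]
wrist_force: [0.4, -0.4, -10.5]
finger_gap: 24.1
finger_force: 54.9
turn [ 1.300e-03 -3.000e-04 -5.452e-01] shift after [7.969 1.509 0.089] shift before [ 0.365 -8.102  0.077]
```

```bash
python3 - <<'E'
from wl import *
W,k,c=loc(640,-252,60,140,200,'w6.png')
P=W[k]; s=manip.read_state(); Rt=R.from_euler('xyz',s['eef_rot'])
Q=Rt.inv().apply(P-s['eef_pos']); print(s['eef_pos'],s['finger_gap'],s['finger_force'])
for x in range(60,240,15):
    t=Q[abs(Q[:,0]-x)<4]
    if len(t): print(x,np.median(t[:,2]).round(1),np.median(t[:,1]).round(1))
print(Q[:,0].max())
E
```

```text
(583.8, -251.0, 157, 48, 178.1, 11979, np.float64(121.4)) px [214   0  86 270]
[ 532.71086876 -250.35730375  111.83178066] 23.857100967088943 54.941110610961914
60 -9.4 -1.2
75 -9.7 -1.2
90 -10.0 -1.2
105 -10.3 -1.7
120 -10.5 -1.7
129.8263928619551
```

```bash
cat > bp.py <<'E'
import sys; from h import *
# toe in plinth frame (x,y), height of underside, bar slope (toe-down +) -> TCP target
C=np.array([517.8,400.7]);th=.117
TOE=np.array([223,-2.4,-1.7]); B0=.02
def tcp(x,y,h,sl):
    T=np.array([C[0]+x*np.cos(th)-y*np.sin(th),C[1]+x*np.sin(th)+y*np.cos(th),h])
    Rt=R.from_euler('xyz',[np.pi,0,np.pi/2+th])*R.from_rotvec([0,-(sl+B0),0])
    return T-Rt.apply(TOE),np.pi/2+th,-(sl+B0)
a=[float(v) for v in sys.argv[1:]]
p,y,t=tcp(*a); print(p.round(1)); sys.argv=['go',*map(str,p),str(y),str(t)]; exec(open('go.py').read())
E
python3 -m creep '0 -.7 -.1 0 0 0;0.1 -.7 -.1 0 0 0;.1 -.7 -.1 0 0 0;.1 -.7 -.1 0 0 0;0.1 -.7 -.1 0 0 0;0 -.7 -.1 0 0 0;0 -.7 0 0 0 0;0 -.7 0 0 0 0;0 -.7 0 0 0 0;0 -.5 0 0 0 0;0 0 0 0 0 0'
python3 -m creep '0 0 0 0 0 -.0495;0 0 0 0 0 -.0495;0 0 0 0 0 -.0495;0 0 0 0 0 -.0495;0 0 0 0 0 -.0495;0 0 0 0 0 -.0495;0 0 0 0 0 -.0495;0 0 0 0 0 -.0495;0 0 0 0 0 -.0495;0 0 0 0 0 -.0495;0 0 0 0 0 -.0495;0 0 0 0 0 0'
python3 bp.py 0 -150 60 .28
```

```text
clock: 21.35
eef_pos: [555.2, 22.2, 134.5]
eef_rot: [-3.142, 0.001, -0.024]
wrist_force: [-0.5, 0.1, -8.6]
finger_gap: 23.9
finger_force: 54.9
clock: 22.85
eef_pos: [555.4, 20.5, 134.8]
eef_rot: [-3.141, 0.0, 1.684]
wrist_force: [-0.2, -0.4, -9.3]
finger_gap: 24.1
finger_force: 55.1
[562.6  39.9 124.3]
turn [-0.0004 -0.0955 -0.0013] shift after [0.517 0.236 0.114] shift before [0.461 0.235 0.262]
```

```bash
python3 -m creep '0 0 0 0 -.0318 0;0 0 0 0 -.0318 0;0 0 0 0 -.0318 0;.26 .12 .06 0 0 -.0013;.26 .12 .06 0 0 0;0 0 0 0 0 0;0 0 0 0 0 0'; python3 bp.py 0 -150 60 .28
python3 - <<'E'
from wl import *
im,W,c=shot("side"); save(im[80:280,100:400],'s2.png',2.6)
s=manip.read_state(); Rt=R.from_euler('xyz',s['eef_rot'])
Wt=Rt.inv().apply(W.reshape(-1,3)-s['eef_pos'])
m=(abs(Wt[:,1])<22)&(abs(Wt[:,2]+5)<16)&(abs(Wt[:,0])<240)
for x in list(range(-210,240,30)):
    t=Wt[m&(abs(Wt[:,0]-x)<6)]
    if len(t): print(x,len(t),np.median(t,0).round(1))
print(np.percentile(Wt[m][:,0],[0,.5,99.5,100]))
E
```

```text
clock: 23.72
eef_pos: [563.0, 40.2, 124.4]
eef_rot: [-3.14, 0.299, 1.689]
wrist_force: [-0.2, -0.5, -8.8]
finger_gap: 24.2
finger_force: 54.9
[562.6  39.9 124.3]
turn [-0.0003 -0.0003  0.0002] shift after [-0.005 -0.01   0.005] shift before [-0.005 -0.01   0.005]
-210 24 [-212.4   -9.5    0.4]
-180 17 [-180.6  -10.    -1.1]
-150 21 [-150.1  -12.7   -1.2]
-120 22 [-121.5   -8.    -2.7]
-90 16 [-88.7 -10.6  -1.8]
-60 18 [-59.6 -14.   -2.9]
-30 15 [-32.5 -15.6  -3.6]
0 26 [-2.4  8.6 -8.4]
30 4 [ 31.  -17.1  -0.6]
60 12 [ 61.6 -13.8  -4.1]
90 16 [ 87.5 -10.3  -6. ]
120 9 [119.2 -16.6  -7. ]
150 13 [149.7 -10.2  -6.9]
180 7 [182.2 -14.8  -5.6]
210 9 [209.5  -7.9  -2.5]
[-221.29760468 -219.30437747  221.59817879  239.84830335]
```

View pics/s2.png

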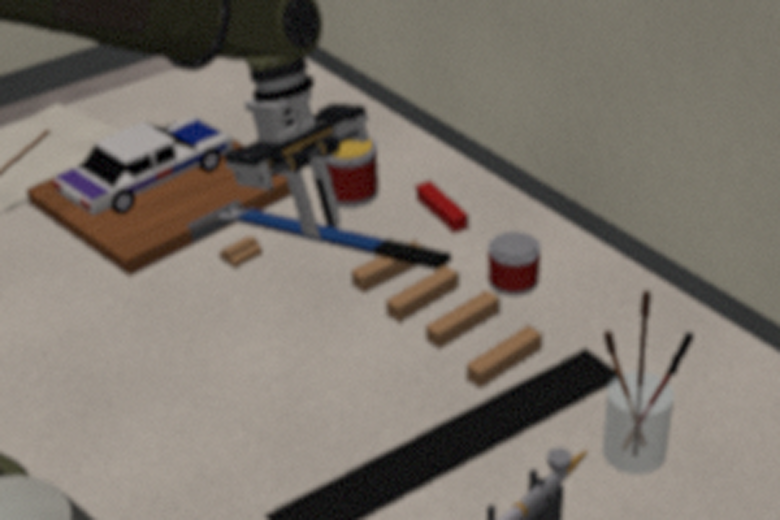

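```bash
python3 bp.py 0 -140 18 .28;python3 bp.py 0 -140 8 .28
```

```text
[561.5  49.9  82.3]
turn [-0.0003 -0.0002  0.0002] shift after [ 0.546 -0.009  0.936] shift before [ 0.545 -0.008  0.937]
[561.5  49.9  72.3]
turn [-0.0003 -0.0002  0.0002] shift after [ 0.62  -0.009  1.175] shift before [ 0.619 -0.008  1.175]
```

```bash
python3 -m creep '.18 0 .31 0 0 0;.18 0 .31 0 0 0;.18 -.01 .31 0 0 0;0 0 0 0 0 0;0 0 0 0 0 0' | egrep 'pos|force:'
for i in 1 2 3 4; do python3 -m creep '.0074 0 .024 0 0 0;.0074 0 .024 0 0 0;0 0 0 0 0 0' | egrep 'pos|wrist'; done
```

```text
eef_pos: [561.6, 50.2, 82.7]
wrist_force: [0.4, 0.6, -8.3]
finger_force: 54.9
eef_pos: [561.4, 50.1, 80.6]
wrist_force: [0.1, -0.4, -8.8]
eef_pos: [561.3, 50.1, 78.3]
wrist_force: [-0.6, -0.3, -8.7]
eef_pos: [561.3, 50.1, 76.4]
wrist_force: [0.3, 0.2, -8.0]
eef_pos: [561.3, 50.1, 74.4]
wrist_force: [0.7, 0.1, -8.9]
```

```bash

for i in 1 2 3 4; do python3 -m creep '.0074 0 .024 0 0 0;0 0 0 0 0 0' | egrep 'pos|wrist'; done
```

```text
eef_pos: [561.3, 50.1, 73.4]
wrist_force: [-0.3, 0.4, -8.2]
eef_pos: [561.3, 50.1, 72.4]
wrist_force: [-0.5, 0.5, -8.8]
eef_pos: [561.3, 50.1, 71.3]
wrist_force: [-0.2, 0.3, -8.2]
eef_pos: [561.3, 50.1, 70.4]
wrist_force: [-0.2, -0.3, -7.3]
```

```bash

for i in 1 2; do python3 -m creep '.0074 0 .024 0 0 0;0 0 0 0 0 0' | egrep 'pos|wrist'; done; python3 - <<'E'
from h import *
im,W,c=shot("side"); save(im[110:210,150:280],'s3.png',6)
E
```

```text
eef_pos: [561.3, 50.1, 69.3]
wrist_force: [1.4, 0.2, -7.4]
eef_pos: [561.3, 50.1, 68.3]
wrist_force: [-0.3, -0.6, -7.9]
```

View pics/s3.png

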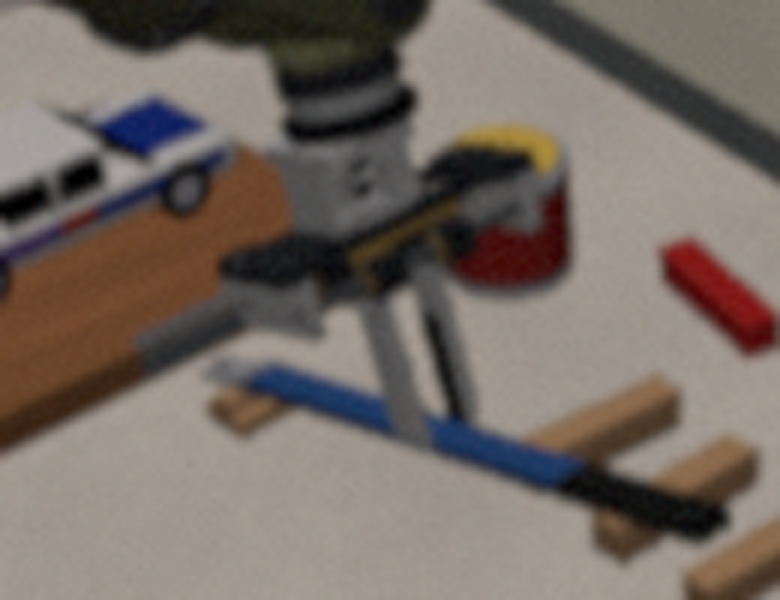

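```bash
cat > barview.py <<'E'
from wl import *
im,W,c=shot("wrist"); s=manip.read_state(); Rt=R.from_euler('xyz',s['eef_rot'])
Q=Rt.inv().apply(W.reshape(-1,3)-s['eef_pos']); b=im.reshape(-1,3).astype(int); 
m=(abs(Q[:,1])<20)&(abs(Q[:,2]+8)<30)
for x in range(50,240,12):
    t=m&(abs(Q[:,0]-x)<3)&(abs(Q[:,1]+1)<8)
    if t.sum()>3: print(x,np.median(Q[t],0).round(1),np.median(W.reshape(-1,3)[t],0).round(1),b[t].mean(0).round())
save(im,'wb.png')
E
python3 barview.py
```

```text
50 [ 50.   -1.1 -10.5] [554.4 100.6  63.6] [23. 49. 97.]
62 [ 61.9  -1.1 -11.3] [553.1 112.1  60.9] [23. 49. 97.]
74 [ 73.9  -1.  -12.1] [551.5 123.7  58.2] [24. 49. 98.]
86 [ 86.   -1.  -13.1] [550.3 135.6  55.5] [23. 49. 98.]
98 [ 98.   -1.  -13.9] [548.8 147.2  52.9] [23. 49. 97.]
110 [110.   -1.  -14.8] [547.4 158.8  50.1] [23. 48. 95.]
122 [122.1  -0.9 -15.7] [546.  170.5  47.4] [23. 48. 94.]
```

View pics/wb.png

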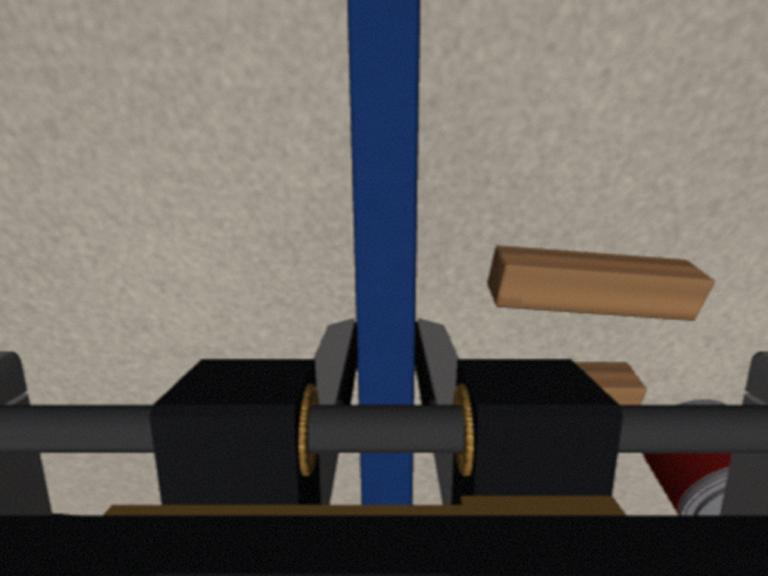

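The bar touched the ridge and turned 0.05 rad in the grip. By measurement its underside at the ridge is 23.4 mm against the true 22 mm, so that calibrates the bar height. I update the bar-in-hand model.

```bash
sed -i 's/^TOE=.*/TOE=np.array([222.5,-1.,-11]); B0=.072/' bp.py; python3 bp.py 0 -140 14.6 .28; python3 bp.py 0 -105 4.6 .28
```

```text
[560.   50.6  81. ]
turn [-0.0002 -0.0167  0.0005] shift after [-0.095 -0.032 -0.3  ] shift before [-0.079 -0.033 -0.305]
[555.9  85.3  71. ]
turn [-0.0002 -0.0167  0.0005] shift after [ 0.813 -0.032 -0.367] shift before [ 0.831 -0.031 -0.324]
```

```bash
python3 -m creep '-.04 -.015 -.15 0 0 0;-.04 -.015 -.155 0 0 0;0 0 0 0 -.0084 0;0 0 0 0 -.0083 0;0 0 0 0 0 0;0 0 0 0 0 0' | egrep 'pos|rot|wrist'
python3 bp.py 0 -140 14.6 .28
for i in 1 2 3; do python3 -m creep '.15 0 -.011 0 0 0;.15 0 -.011 0 0 0;0 0 0 0 0 0' | egrep 'pos|wrist'; done; python3 bp.py 0 -105 4.6 .28; python3 barview.py
```

```text
eef_pos: [560.0, 50.8, 80.8]
eef_rot: [-3.14, 0.352, 1.69]
wrist_force: [-0.0, 0.9, -8.6]
[560.   50.6  81. ]
turn [-0.0003 -0.0001  0.0006] shift after [-0.005 -0.002 -0.002] shift before [-0.005 -0.002 -0.002]
eef_pos: [558.6, 62.6, 77.4]
wrist_force: [-1.1, 0.6, -8.4]
eef_pos: [557.2, 74.1, 74.2]
wrist_force: [0.6, 0.5, -7.7]
eef_pos: [555.8, 85.5, 70.8]
wrist_force: [-0.2, 0.7, -8.3]
[555.9  85.3  71. ]
turn [-0.0002 -0.      0.0007] shift after [-0.006  0.    -0.002] shift before [-0.006  0.    -0.002]
50 [50.  -1.1 -9.7] [548.8 135.   62.7] [24. 50. 98.]
62 [ 62.1  -0.5 -10.3] [547.8 146.6  59.2] [24. 49. 98.]
74 [ 74.2  -1.1 -11. ] [546.1 158.1  55.7] [24. 50. 98.]
86 [ 86.1  -1.  -11.6] [544.8 169.4  52.2] [24. 50. 98.]
98 [ 98.   -1.  -12.3] [543.4 180.8  48.6] [24. 49. 98.]
110 [110.  -1. -13.] [542.1 192.2  45.2] [23. 49. 96.]
122 [122.   -1.  -13.6] [540.8 203.6  41.7] [23. 48. 95.]
```

```bash
for i in 1 2 3 4; do python3 -m creep '.002 0 .114 0 .0095 0;.002 0 .114 0 .0095 0;0 0 0 0 0 0' | egrep 'pos|rot|wrist'; done; python3 barview.py | tail -1;  python3 -m creep '.002 0 .114 0 .0095 0;.002 0 .114 0 .0095 0;0 0 0 0 0 0' | egrep 'pos|rot|wrist'; python3 barview.py
```

```text
eef_pos: [556.2, 81.3, 62.1]
eef_rot: [-3.14, 0.292, 1.688]
wrist_force: [0.6, 0.5, -8.0]
eef_pos: [556.4, 79.3, 53.3]
eef_rot: [-3.14, 0.232, 1.689]
wrist_force: [-0.8, 1.2, -7.6]
eef_pos: [556.7, 78.1, 44.4]
eef_rot: [-3.14, 0.171, 1.689]
wrist_force: [0.9, 5.1, -4.4]
eef_pos: [556.7, 76.8, 35.1]
eef_rot: [-3.14, 0.111, 1.688]
wrist_force: [-1.1, 6.7, -5.3]
122 [122.   -1.  -13.7] [541.4 198.6  35.3] [22. 47. 92.]
eef_pos: [556.9, 76.3, 26.1]
eef_rot: [-3.14, 0.051, 1.688]
wrist_force: [-0.6, 8.4, -2.3]
50 [50.1 -1.2 -9.4] [550.1 126.2  33.2] [23. 47. 93.]
62 [ 62.1  -0.6 -10. ] [548.8 138.3  33.2] [23. 47. 93.]
74 [ 74.2  -1.1 -10.7] [547.4 150.3  33.3] [23. 48. 94.]
86 [ 86.   -1.1 -11.5] [545.6 162.1  33.4] [23. 48. 94.]
98 [ 98.   -0.8 -12. ] [544.6 174.   33.4] [22. 47. 94.]
110 [109.9  -1.1 -12.9] [543.  186.   33.5] [22. 47. 92.]
122 [122.   -1.  -13.5] [541.6 197.8  33.6] [22. 46. 91.]
```

```bash
python3 -m creep '.025 0 .114 0 .0095 0;.02 0 .08 0 .0075 0;0 0 0 0 0 0' | egrep 'pos|rot|wrist'; python3 barview.py | sed -n '1p;$p'
```

```text
eef_pos: [556.9, 76.5, 18.5]
eef_rot: [-3.14, 0.0, 1.688]
wrist_force: [0.1, -4.3, -1.7]
50 [50.  -1.1 -9.3] [550.  126.   27.9] [22. 47. 92.]
122 [122.   -0.9 -13.7] [541.6 197.6  32.2] [22. 46. 90.]
```

```bash
cat > plinthside.py <<'E'
from wl import *
# plinth top plane from scene+side depth, using wood coloured top pixels
for n in ("scene","side"):
    im,W,c=shot(n); i=im.astype(int)
    d=W[...,:2]-[517.8,400.7]; th=.117; px=d@[np.cos(th),np.sin(th)]; py=d@[-np.sin(th),np.cos(th)]
    m=(abs(px)<140)&(py<-62)&(py>-118)&(W[...,2]>35)&(W[...,2]<75)&(i[...,0]>i[...,2]*1.5)
    A=np.c_[px[m],py[m],np.ones(m.sum())]; k=np.linalg.lstsq(A,W[...,2][m],rcond=None)[0]
    print(n,m.sum(),'top z at y=-90',(k@[0,-90,1]).round(1),'tilt',k[1].round(4))
E
python3 plinthside.py
```

```text
scene 362 top z at y=-90 57.8 tilt -0.0535
side 505 top z at y=-90 56.8 tilt -0.0446
```

```bash
python3 -m creep '0 0 .03 0 0 0;0 0 0 0 0 0' | egrep 'pos|wrist'; python3 -m creep '0 0 0 0 0 0;0 0 0 0 0 0;0 0 0 0 0 0;0 0 0 0 0 0' .3 | egrep 'gap|wrist'; python3 -m creep '0 0 -.2 0 0 0;0 0 -.6 0 0 0;0 0 -.6 0 0 0;0 0 -.6 0 0 0;0 0 -.8 0 0 0;0 0 -.8 0 0 0;0 0 0 0 0 0' 0| egrep 'pos|wrist'; python3 plinthside.py; python3 - <<'E'
from wl import *
im,W,c=shot("wrist"); save(im,'w7.png')
im=im.astype(int)
for x,y in [(675,60),(672,-18),(678,-95)]:
    m=((W[...,2]>18)&(W[...,2]<35)&(abs(W[...,0]-x)<80)&(abs(W[...,1]-y)<28)); print(rect(W[m]) if m.sum()>20 else 0)
m=(abs(W[...,2]-60)<8)&(W[...,1]<400)&(W[...,1]>230)&(W[...,0]<690); pts=[]
for u in range(120,400,5):
    vs=np.where(m[:,u])[0]
    if len(vs): pts.append(ray(c,u,vs.max()+.5,60)[:2])
pts=np.array(pts); k=np.polyfit(pts[:,0],pts[:,1],1); print(len(pts),'edge angle',np.degrees(np.arctan(k[0])), 'y at 532.9',np.polyval(k,532.9), pts[0],pts[-1])
E
```

```text
eef_pos: [557.1, 76.6, 18.2]
wrist_force: [-1.7, -7.8, 4.8]
wrist_force: [0.4, -0.6, -0.6]
finger_gap: 60.4
eef_pos: [557.9, 77.7, 164.4]
wrist_force: [-0.1, 0.9, -0.4]
scene 302 top z at y=-90 57.9 tilt -0.0631
side 490 top z at y=-90 57.1 tilt -0.0503
(674.0, 61.5, 110, 27, 2.2, 2140, np.float64(26.7))
(645.6, -11.1, 59, 10, 7.1, 482, np.float64(26.3))
(678.3, -92.0, 110, 27, 5.8, 1877, np.float64(26.6))Traceback (most recent call last):
  File "<stdin>", line 10, in <module>
IndexError: too many indices for array: array is 1-dimensional, but 2 were indexed
```

View pics/w7.png

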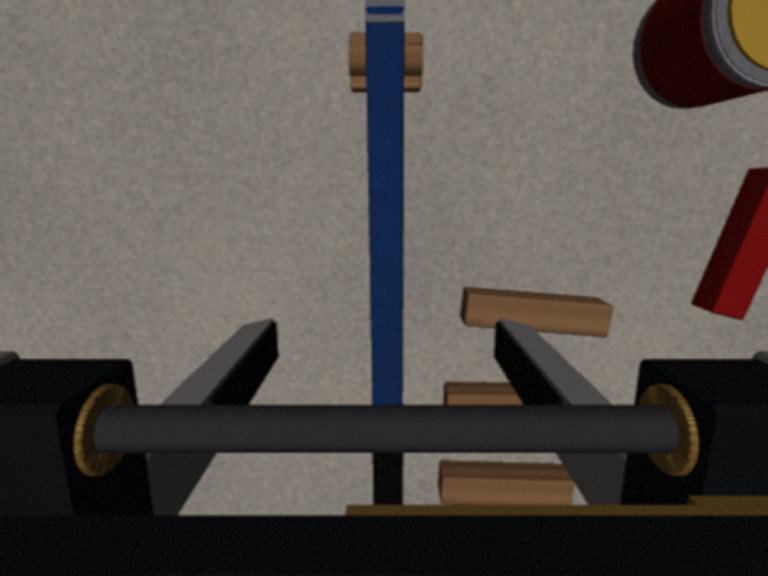

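```bash
python3 go.py 590 61 170 0.05
```

```text
turn [-5.000e-04  7.000e-04  5.217e-01] shift after [ 0.815  0.454 -0.23 ] shift before [-0.508  0.781 -0.232]
```

```bash
python3 -m creep '0 0 0 0 0 .0522;0 0 0 0 0 .0522;0 0 0 0 0 .0522;0 0 0 0 0 .0522;0 0 0 0 0 .0522;0 0 0 0 0 .0522;0 0 0 0 0 .0522;0 0 0 0 0 .0522;0 0 0 0 0 .0522;0 0 0 0 0 .0522;.4 .22 -.11 0 0 0;.4 .22 -.11 0 0 0;0 0 0 0 0 0;0 0 0 0 0 0' .35
cat > strip.py <<'E'
import sys; from wl import *
a=sys.argv[1:]; x,y=map(float,a[:2])
im,W,c=shot("wrist"); i=im.astype(int)
m=((W[...,2]>20)&(W[...,2]<34)&(abs(W[...,0]-x)<85)&(abs(W[...,1]-y)<45)&(i[...,1]*1.0>i[...,0]*.45)).astype(np.uint8)
n,l,st,_=cv2.connectedComponentsWithStats(m,connectivity=4); 
for k in range(1,n):
    if st[k][4]>200:
        r=rect(W[l==k]); print(r); 
E
python3 strip.py 674 61.5; python3 strip.py 672 -18
```

```text
clock: 35.45
eef_pos: [589.1, 61.7, 169.4]
eef_rot: [3.141, 0.003, 0.049]
wrist_force: [-0.2, 0.2, 0.2]
finger_gap: 61.2
finger_force: 0.0
(675.0, 61.6, 109, 26, 2.4, 2591, np.float64(26.9))
(672.6, -17.1, 110, 27, 6.0, 2678, np.float64(26.8))
```

Strip 1 measures 109×26 mm at (675,61.6), yaw 2.4°. I go down on it.

```bash
python3 go.py 675 61.6 5 0.042
```

```text
turn [0.0001 0.0006 0.0024] shift after [2.143 0.096 4.122] shift before [2.151 0.111 4.117]
```

```bash
python3 -m creep '.54 .024 .5 0 0 .0024;.54 .024 .5 0 0 0;.54 .024 .5 0 0 0;.54 .024 .5 0 0 0;0 0 .5 0 0 0;0 0 .5 0 0 0;0 0 .5 0 0 0;0 0 .5 0 0 0;0 0 .1 0 0 0;0 0 0 0 0 0;0 0 0 0 0 0' .35 20| egrep 'pos|wrist'; python3 -m creep '0 0 0 0 0 0;0 0 0 0 0 0;0 0 0 0 0 0;0 0 0 0 0 0;0 0 0 0 0 0' 1 20; python3 -m creep '0 0 -.5 0 0 0;0 0 -.6 0 0 0;0 0 -.6 0 0 0;0 0 0 0 0 0' | egrep 'pos|gap|wrist';
cat > pl.py <<'E'
import sys
from math import *
a=[float(v) for v in sys.argv[1:]]; th=.117
x,y=517.8+a[0]*cos(th)-a[1]*sin(th),400.7+a[0]*sin(th)+a[1]*cos(th)
print(round(x,1),round(y,1)); sys.argv=['go',str(x),str(y),str(a[2]),str(pi/2+th)]
exec(open('go.py').read())
E
python3 pl.py 112 -205 72;python3 pl.py 112 -155 72
```

```text
eef_pos: [676.5, 61.4, 7.1]
wrist_force: [-0.2, 0.5, -0.2]
clock: 37.55
eef_pos: [676.1, 61.3, 6.2]
eef_rot: [3.141, 0.001, 0.042]
wrist_force: [-1.3, 0.3, 0.6]
finger_gap: 25.8
finger_force: 20.0
eef_pos: [677.4, 61.5, 77.3]
wrist_force: [-0.8, 0.0, 0.1]
finger_gap: 26.0
653.0 210.2
turn [ 0.001  -0.0007 -0.524 ] shift after [ 3.763 -0.172  0.133] shift before [-0.455 -3.739  0.13 ]
647.1 259.8
turn [ 0.001  -0.0007 -0.524 ] shift after [ 5.013 -0.172  0.133] shift before [-0.549 -4.986  0.129]
```

```bash
python3 -m creep '0 0 0 0 0 -.0524;0 0 0 0 0 -.0524;0 0 0 0 0 -.0524;0 0 0 0 0 -.0524;0 0 0 0 0 -.0524;0 0 0 0 0 -.0524;0 0 0 0 0 -.0524;0 0 0 0 0 -.0524;0 0 0 0 0 -.0524;0 0 0 0 0 -.0524;.63 -.03 .02 0 0 0;.63 -.03 .02 0 0 0;.63 -.03 .02 0 0 0;.63 -.03 .02 0 0 0;.63 -.03 .02 0 0 0;.61 -.02 .02 0 0 0;0 0 0 0 0 0' | egrep 'pos|rot'; python3 pl.py 112 -205 7.2;python3 pl.py 112 -155 7.2
```

```text
eef_pos: [651.3, 212.1, 69.1]
eef_rot: [-3.14, 0.0, 1.69]
653.0 210.2
turn [-0.0004  0.0001  0.0007] shift after [-0.052  0.035  1.549] shift before [-0.052  0.037  1.549]
647.1 259.8
turn [-0.0004  0.0001  0.0007] shift after [1.198 0.035 1.549] shift before [1.198 0.039 1.548]
```

```bash
python3 -m creep '-.05 .03 .5 0 0 0;0 0 .5 0 0 0;0 0 .35 0 0 0;0 0 .2 0 0 0;0 0 0 0 0 0;0 0 0 0 0 0' | egrep 'pos|wrist'; python3 -m creep '.25 0 0 0 0 0;.25 0 0 0 0 0;.25 0 0 0 0 0;.25 0 0 0 0 0;.25 0 0 0 0 0;0 0 0 0 0 0' | egrep 'pos|wrist'; python3 -m creep '0 0 .01 0 0 0;0 0 0 0 0 0;0 0 0 0 0 0' .62 | egrep 'pos|wrist|gap';python3 -m creep '0 0 -.3 0 0 0;0 0 -.6 0 0 0;0 0 -.6 0 0 0;-.6 0 -.6 0 0 0;-.6 0 -.6 0 0 0;-.6 0 -.5 0 0 0;0 0 0 0 0 0' | egrep 'pos|wrist'; python3 strip.py 647 245
```

```text
eef_pos: [653.4, 208.1, 7.5]
wrist_force: [0.3, 0.9, -1.3]
eef_pos: [647.2, 258.6, 7.3]
wrist_force: [0.2, -0.2, -1.2]
eef_pos: [647.5, 257.5, 7.0]
wrist_force: [0.9, -0.5, -0.7]
finger_gap: 35.5
eef_pos: [657.0, 184.4, 137.1]
wrist_force: [-0.5, -0.3, 0.1]
(648.7, 245.1, 83, 26, 96.6, 2326, np.float64(26.9))
```

```bash
python3 go.py 588 -25 170 0.105
```

```text
turn [-1.000e-04  1.000e-04  5.034e-01] shift after [-2.248  5.054 -0.862] shift before [-5.03  -2.302 -0.861]
```

```bash
python3 -m creep '-.72 -.33 -.12 0 0 0;-.72 -.33 -.12 0 0 0;-.72 -.33 -.12 0 0 0;-.72 -.33 -.12 0 0 0;-.72 -.33 -.12 0 0 0;-.72 -.33 -.12 0 0 0;-.71 -.32 -.14 0 0 0;0 0 0 0 0 .0503;0 0 0 0 0 .0503;0 0 0 0 0 .0503;0 0 0 0 0 .0503;0 0 0 0 0 .0503;0 0 0 0 0 .0503;0 0 0 0 0 .0503;0 0 0 0 0 .0503;0 0 0 0 0 .0503;0 0 0 0 0 .0503' .35;python3 -m creep '0 0 0 0 0 0' | egrep 'pos|rot'; python3 strip.py 672 -18; python3 strip.py 678 -93; python3 go.py 672.6 -17.1 6.5 .105
```

```text
clock: 45.1
eef_pos: [587.7, -23.4, 168.3]
eef_rot: [-3.141, 0.003, 0.103]
wrist_force: [-0.8, -0.6, 0.3]
finger_gap: 61.0
finger_force: 0.0
eef_pos: [587.8, -23.6, 168.5]
eef_rot: [-3.141, 0.003, 0.109]
(672.6, -17.5, 109, 25, 5.9, 2579, np.float64(26.9))
(679.4, -92.6, 110, 26, 5.0, 2698, np.float64(26.8))
turn [0.     0.0007 0.0022] shift after [2.123 0.055 4.059] shift before [2.132 0.07  4.054]
```

```bash
python3 -m creep '.53 .017 .5 0 0 .0015;.53 .017 .5 0 0 0;.53 .017 .5 0 0 0;.53 .014 .5 0 0 0;0 0 .5 0 0 0;0 0 .5 0 0 0;0 0 .5 0 0 0;0 0 .45 0 0 0;0 0 .08 0 0 0;0 0 0 0 0 0;0 0 0 0 0 0' .35 20| egrep 'pos|wrist'; python3 -m creep '0 0 0 0 0 0;0 0 0 0 0 0;0 0 0 0 0 0;0 0 0 0 0 0;0 0 0 0 0 0' 1 20| egrep 'pos|gap|finger'; python3 -m creep '0 0 -.5 0 0 0;0 0 -.6 0 0 0;0 0 -.6 0 0 0;0 0 0 0 0 -.0504;0 0 0 0 0 -.0504;0 0 0 0 0 -.0504;0 0 0 0 0 -.0504;0 0 0 0 0 -.0504;0 0 0 0 0 -.0504;0 0 0 0 0 -.0504;0 0 0 0 0 -.0504;0 0 0 0 0 -.0504;0 0 0 0 0 -.0504;0 0 0 0 0 0' | egrep 'pos|gap|wrist'; python3 pl.py 64 -205 72
```

```text
eef_pos: [673.0, -18.1, 9.1]
wrist_force: [0.6, 0.4, 1.0]
eef_pos: [672.5, -18.1, 8.3]
finger_gap: 25.7
finger_force: 20.0
eef_pos: [672.9, -18.1, 77.5]
wrist_force: [0.0, -0.1, -0.5]
finger_gap: 25.8
605.3 204.6
turn [-0.      0.0002 -0.0008] shift after [ 5.725 -1.028  0.139] shift before [ 5.722 -1.042  0.136]
```

```bash
python3 -m creep '.72 -.13 0 0 0 0;.72 -.13 0 0 0 0;.72 -.13 0 0 0 0;.72 -.13 0 0 0 0;.72 -.13 0 0 0 0;.72 -.13 0 0 0 0;.72 -.13 0 0 0 0;.68 -.12 0 0 0 0;0 0 0 0 0 0;0 0 0 0 0 0' | egrep 'pos|rot'; python3 pl.py 64 -205 9
```

```text
eef_pos: [605.6, 203.9, 76.6]
eef_rot: [-3.141, 0.0, 1.684]
605.3 204.6
turn [-0.0002  0.0001 -0.0012] shift after [ 0.017 -0.006  1.691] shift before [ 0.018 -0.004  1.691]
```

```bash
python3 -m creep '0 0 .5 0 0 0;0 0 .5 0 0 0;0 0 .5 0 0 0;0 0 .19 0 0 0;0 0 0 0 0 0;0 0 0 0 0 0' | egrep 'pos|wrist'; python3 -m creep '.25 0 0 0 0 0;.25 0 0 0 0 0;.25 0 0 0 0 0;.25 0 0 0 0 0;.25 0 0 0 0 0;0 0 0 0 0 0' | egrep 'pos|wrist'; python3 -m creep '0 0 .01 0 0 0;0 0 0 0 0 0;0 0 0 0 0 0' .62 | egrep 'pos|wrist|gap';python3 -m creep '0 0 -.3 0 0 0;0 0 -.6 0 0 0;0 0 -.6 0 0 0;-.6 0 -.6 0 0 0;-.6 0 -.6 0 0 0;-.6 0 -.5 0 0 0;0 0 0 0 0 0' | egrep 'pos|wrist'; python3 strip.py 648 245;python3 strip.py 600 240; python3 go.py 590 -100 170 .09
```

```text
eef_pos: [605.3, 204.5, 8.3]
wrist_force: [0.0, 0.3, -0.1]
eef_pos: [599.3, 254.9, 8.5]
wrist_force: [0.4, -0.7, 0.2]
eef_pos: [599.6, 253.9, 8.2]
wrist_force: [-0.2, 0.8, 0.9]
finger_gap: 35.6
eef_pos: [608.9, 181.3, 138.4]
wrist_force: [0.8, 0.3, -0.8]
(600.9, 240.5, 81, 26, 97.0, 2230, np.float64(26.9))
(648.7, 245.4, 84, 26, 96.6, 2337, np.float64(26.9))
(601.0, 240.7, 81, 26, 96.5, 2247, np.float64(26.9))
(648.7, 245.1, 83, 26, 96.5, 2289, np.float64(26.8))
(533.8, 262.2, 26, 20, 7.1, 574, np.float64(31.8))
(544.1, 219.1, 51, 50, 126.2, 1201, np.float64(32.2))
turn [-4.00e-04  5.00e-04  5.08e-01] shift after [-1.076  6.999 -0.852] shift before [-6.97  -1.253 -0.849]
```

```bash
python3 -m creep '-.7 -.125 -.085 0 0 0;-.7 -.125 -.085 0 0 0;-.7 -.125 -.085 0 0 0;-.7 -.125 -.085 0 0 0;-.7 -.125 -.085 0 0 0;-.7 -.125 -.085 0 0 0;-.7 -.125 -.085 0 0 0;-.7 -.125 -.085 0 0 0;-.7 -.125 -.085 0 0 0;-.67 -.125 -.085 0 0 0' .35 | grep pos;python3 -m creep '0 0 0 0 0 .0508;0 0 0 0 0 .0508;0 0 0 0 0 .0508;0 0 0 0 0 .0508;0 0 0 0 0 .0508;0 0 0 0 0 .0508;0 0 0 0 0 .0508;0 0 0 0 0 .0508;0 0 0 0 0 .0508;0 0 0 0 0 .0508;0 0 0 0 0 0;0 0 0 0 0 0' | egrep 'pos|rot'; python3 strip.py 679 -93; python3 strip.py 672 -183; python3 go.py 679.4 -92.6 6.5 .087
```

```text
eef_pos: [590.2, -100.0, 169.3]
eef_pos: [590.4, -99.6, 169.8]
eef_rot: [3.142, 0.002, 0.094]
(679.9, -93.2, 109, 25, 5.0, 2572, np.float64(26.9))
(647.0, -197.3, 109, 26, 5.2, 2501, np.float64(26.8))
turn [0.0001 0.0005 0.0019] shift after [2.233 0.014 4.09 ] shift before [2.239 0.027 4.086]
```

Strip 4 has been knocked to (647,-197); I'll use that. Strip 3 is in place, so I pick it first.

```bash
python3 -m creep '.56 0 .5 0 0 .0019;.56 0 .5 0 0 0;.56 -.0 .5 0 0 0;.56 0.01 .5 0 0 0;0 0 .5 0 0 0;0 0 .5 0 0 0;0 0 .5 0 0 0;0 0 .45 0 0 0;0 0 .12 0 0 0;0 0 0 0 0 0;0 0 0 0 0 0' .35 20| egrep 'pos|wrist'; python3 -m creep '0 0 0 0 0 0;0 0 0 0 0 0;0 0 0 0 0 0;0 0 0 0 0 0;0 0 0 0 0 0' 1 20| egrep 'pos|gap|finger'; python3 -m creep '0 0 -.5 0 0 0;0 0 -.6 0 0 0;0 0 -.6 0 0 0;0 0 0 0 0 -.0509;0 0 0 0 0 -.0509;0 0 0 0 0 -.0509;0 0 0 0 0 -.0509;0 0 0 0 0 -.0509;0 0 0 0 0 -.0509;0 0 0 0 0 -.0509;0 0 0 0 0 -.0509;0 0 0 0 0 -.0509;0 0 0 0 0 -.0509;0 0 0 0 0 0' | egrep 'pos|gap|wrist'; python3 pl.py -64 -205 72
```

```text
eef_pos: [680.0, -92.9, 8.3]
wrist_force: [-0.1, -0.4, 0.7]
eef_pos: [679.5, -92.9, 7.5]
finger_gap: 26.2
finger_force: 20.0
eef_pos: [679.9, -92.8, 76.8]
wrist_force: [-0.8, -0.3, -0.2]
finger_gap: 25.9
478.2 189.6
turn [ 0.      0.0002 -0.0017] shift after [ 7.601 -4.184  0.12 ] shift before [ 7.579 -4.224  0.115]
```

```bash
python3 -m creep '.69 -.38 0 0 0 -.0017;.69 -.38 0 0 0 0;.69 -.38 0 0 0 0;.69 -.38 0 0 0 0;.69 -.38 0 0 0 0;.69 -.38 0 0 0 0;.69 -.38 0 0 0 0;.69 -.38 0 0 0 0;.69 -.38 0 0 0 0;.69 -.38 0 0 0 0;.69 -.38 0 0 0 0;0 0 0 0 0 0;0 0 0 0 0 0' | egrep 'pos|rot'; python3 pl.py -64 -205 8
```

```text
eef_pos: [478.5, 188.8, 76.1]
eef_rot: [-3.141, 0.0, 1.687]
478.2 189.6
turn [-0.0001  0.0001 -0.0003] shift after [ 0.021 -0.005  1.702] shift before [ 0.021 -0.005  1.702]
```

```bash
python3 -m creep '0.02 0 .5 0 0 0;0 0 .5 0 0 0;0 0 .5 0 0 0;0 0 .2 0 0 0;0 0 0 0 0 0;0 0 0 0 0 0' | egrep 'pos|wrist'; python3 -m creep '.25 0 0 0 0 0;.25 0 0 0 0 0;.25 0 0 0 0 0;.25 0 0 0 0 0;.25 0 0 0 0 0;0 0 0 0 0 0' | egrep 'pos|wrist'; python3 -m creep '0 0 .01 0 0 0;0 0 0 0 0 0;0 0 0 0 0 0' .62 | egrep 'pos|wrist|gap';python3 -m creep '0 0 -.3 0 0 0;0 0 -.6 0 0 0;0 0 -.6 0 0 0;-.6 0 -.6 0 0 0;-.6 0 -.6 0 0 0;-.6 0 -.5 0 0 0;0 0 0 0 0 0' | egrep 'pos|wrist'; python3 strip.py 474 225; python3 go.py 565 -205 170 .09
```

```text
eef_pos: [478.3, 189.7, 8.0]
wrist_force: [-0.4, 0.1, 0.3]
eef_pos: [471.7, 240.2, 7.5]
wrist_force: [0.3, 0.6, 0.2]
eef_pos: [472.0, 239.3, 7.2]
wrist_force: [0.6, 0.2, 0.1]
finger_gap: 35.9
eef_pos: [481.4, 167.3, 137.2]
wrist_force: [0.2, -0.1, -0.2]
(473.4, 225.8, 81, 26, 97.2, 2246, np.float64(26.9))
(533.7, 261.0, 26, 19, 2.7, 504, np.float64(31.9))
(535.2, 214.1, 68, 46, 86.3, 1551, np.float64(32.0))
turn [ 1.000e-04 -1.000e-04  5.085e-01] shift after [ 1.259  9.476 -0.851] shift before [-9.506  1.006 -0.851]
```

```bash
python3 -m creep '-.73 .077 -.066 0 0 0;-.73 .077 -.066 0 0 0;-.73 .077 -.066 0 0 0;-.73 .077 -.066 0 0 0;-.73 .077 -.066 0 0 0;-.73 .077 -.066 0 0 0;-.73 .077 -.066 0 0 0;-.73 .077 -.066 0 0 0;-.73 .077 -.066 0 0 0;-.73 .077 -.066 0 0 0;-.73 .077 -.066 0 0 0;-.73 .077 -.066 0 0 0;-.73 .077 -.066 0 0 0' .35 | grep pos;python3 -m creep '0 0 0 0 0 .0508;0 0 0 0 0 .0508;0 0 0 0 0 .0508;0 0 0 0 0 .0508;0 0 0 0 0 .0508;0 0 0 0 0 .0508;0 0 0 0 0 .0508;0 0 0 0 0 .0508;0 0 0 0 0 .0508;0 0 0 0 0 .0508;0 0 0 0 0 0;0 0 0 0 0 0' | egrep 'pos|rot'; python3 strip.py 647 -197; python3 go.py 647 -197.3 6.5 .09
```

```text
eef_pos: [565.3, -204.0, 168.6]
eef_pos: [565.1, -203.6, 169.1]
eef_rot: [-3.142, 0.002, 0.097]
(646.9, -197.9, 109, 26, 5.2, 2603, np.float64(26.9))
turn [0.     0.0005 0.0019] shift after [2.055 0.023 4.067] shift before [2.061 0.036 4.064]
```

```bash
python3 -m creep '.515 .01 .5 0 0 .0019;.515 0.01 .5 0 0 0;.515 0.01 .5 0 0 0;.515 0.0 .5 0 0 0;0 0 .5 0 0 0;0 0 .5 0 0 0;0 0 .5 0 0 0;0 0 .45 0 0 0;0 0 .1 0 0 0;0 0 0 0 0 0;0 0 0 0 0 0' .35 20| egrep 'pos|wrist'; python3 -m creep '0 0 0 0 0 0;0 0 0 0 0 0;0 0 0 0 0 0;0 0 0 0 0 0;0 0 0 0 0 0' 1 20| egrep 'pos|gap|finger'; python3 -m creep '0 0 -.5 0 0 0;0 0 -.6 0 0 0;0 0 -.6 0 0 0;0 0 0 0 0 -.0509;0 0 0 0 0 -.0509;0 0 0 0 0 -.0509;0 0 0 0 0 -.0509;0 0 0 0 0 -.0509;0 0 0 0 0 -.0509;0 0 0 0 0 -.0509;0 0 0 0 0 -.0509;0 0 0 0 0 -.0509;0 0 0 0 0 -.0509;0 0 0 0 0 0' | egrep 'pos|gap|wrist'; python3 pl.py -112 -205 72
```

```text
eef_pos: [647.4, -198.3, 8.3]
wrist_force: [0.4, 0.2, 0.5]
eef_pos: [647.0, -198.2, 7.5]
finger_gap: 25.7
finger_force: 20.0
eef_pos: [647.3, -198.2, 76.8]
wrist_force: [0.2, -1.1, -0.4]
finger_gap: 25.6
430.5 184.0
turn [-0.      0.0003 -0.0009] shift after [10.123 -4.269  0.119] shift before [10.111 -4.297  0.111]
```

```bash
python3 -m creep '.675 -.285 0 0 0 -.0009;.675 -.285 0 0 0 0;.675 -.285 0 0 0 0;.675 -.285 0 0 0 0;.675 -.285 0 0 0 0;.675 -.285 0 0 0 0;.675 -.285 0 0 0 0;.675 -.285 0 0 0 0;.675 -.285 0 0 0 0;.675 -.285 0 0 0 0;.675 -.285 0 0 0 0;.675 -.285 0 0 0 0;.675 -.285 0 0 0 0;.675 -.285 0 0 0 0;.675 -.285 0 0 0 0;0 0 0 0 0 0;0 0 0 0 0 0' | egrep 'pos|rot'; python3 pl.py -112 -205 8
```

```text
eef_pos: [430.1, 183.7, 76.0]
eef_rot: [-3.141, 0.0, 1.687]
430.5 184.0
turn [-0.0001  0.0001 -0.0003] shift after [0.006 0.011 1.7  ] shift before [0.006 0.012 1.7  ]
```

```bash
python3 -m creep '0 .01 .5 0 0 0;0 0 .5 0 0 0;0 0 .5 0 0 0;0 0 .2 0 0 0;0 0 0 0 0 0;0 0 0 0 0 0' | egrep 'pos|wrist'; python3 -m creep '.25 0 0 0 0 0;.25 0 0 0 0 0;.25 0 0 0 0 0;.25 0 0 0 0 0;.25 0 0 0 0 0;0 0 0 0 0 0' | egrep 'pos|wrist'; python3 -m creep '0 0 .01 0 0 0;0 0 0 0 0 0;0 0 0 0 0 0' .62 | egrep 'pos|wrist|gap';python3 -m creep '0 0 -.3 0 0 0;0 0 -.6 0 0 0;0 0 -.6 0 0 0;-.6 0 -.6 0 0 0;-.6 0 -.6 0 0 0;-.6 0 -.5 0 0 0;0 0 0 0 0 0' | egrep 'pos|wrist'; python3 strip.py 427 220; python3 plinthside.py; python3 go.py 557 77 200 1.6877
```

```text
eef_pos: [430.4, 183.8, 8.0]
wrist_force: [-0.3, -0.3, -0.1]
eef_pos: [423.9, 234.3, 7.5]
wrist_force: [-0.2, 0.6, -0.8]
eef_pos: [424.1, 233.5, 7.1]
wrist_force: [-0.6, 0.0, 0.4]
finger_gap: 35.8
eef_pos: [433.5, 161.5, 137.0]
wrist_force: [0.2, 0.7, -0.9]
(425.5, 219.9, 81, 26, 97.2, 2246, np.float64(26.9))
(473.5, 226.2, 80, 26, 96.7, 2227, np.float64(26.9))
scene 444 top z at y=-90 58.0 tilt -0.0555
side 447 top z at y=-90 57.1 tilt -0.0609
turn [-0.0006  0.0001  0.0004] shift after [-2.49   2.845 -1.631] shift before [-2.494  2.839 -1.636]
```

```bash
python3 -m creep '-.5 .57 -.33 0 0 0;-.5 .57 -.33 0 0 0;-.5 .57 -.33 0 0 0;-.5 .57 -.33 0 0 0;-.5 .57 -.33 0 0 0;0 0 0 0 0 0' .35 | egrep 'pos'; python3 - <<'E'
from wl import *
im,W,c=shot("wrist"); save(im,'w8.png')
s=manip.read_state()
print('clock',s['clock'])
i=im.astype(int); m=(i[...,2]>i[...,0]*2)&(abs(W[...,0]-550)<60)&(W[...,2]<60)
P=W[m]
for y in range(100,260,20):
    t=P[abs(P[:,1]-y)<3]
    if len(t): print(y,(t[:,0].min()+t[:,0].max())/2,np.median(t[:,2]))
for y in (245,255,262): 
    t=W[(abs(W[...,1]-y)<2)&(abs(W[...,0]-535)<25)&(W[...,2]>20)]; print(y,len(t),np.median(t,0) if len(t) else '')
E
```

```text
eef_pos: [558.6, 76.3, 200.4]
clock 76.95
100 554.2415990596578 26.24647540507712
120 551.9974685920847 27.546750760946935
140 549.6313718126942 28.702554153741517
160 547.3029296489906 29.872743362272672
180 545.0050441512863 31.117671556594416
200 542.060567887074 32.24090694534789
220 539.7428528313189 33.43319452273016
240 537.5403150902267 34.699977127254215
245 90 [535.75135714 245.00733036  35.64880664]
255 88 [535.09752614 254.88967237  33.44679995]
262 89 [533.47551323 261.92632445  32.0939834 ]
```

View pics/w8.png

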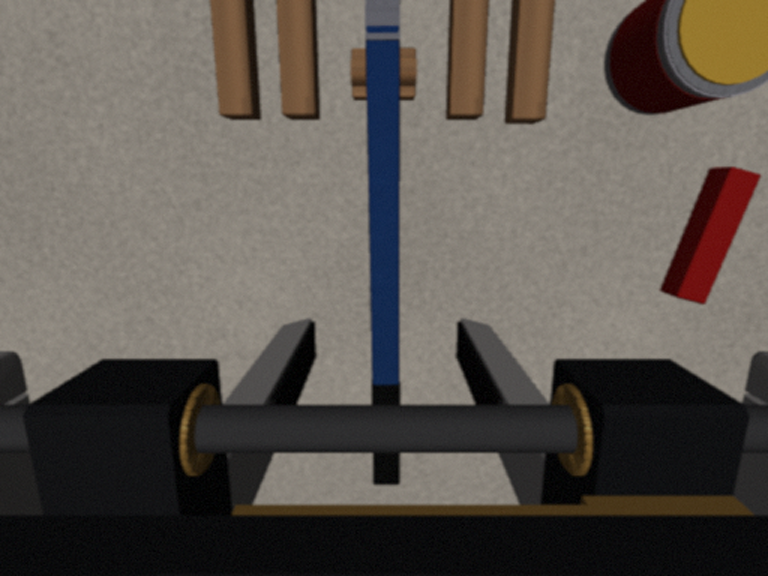

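All four strips are end-on beneath the edge: 235, 297, 467 and 530 px at the top. The bar lies over the block. Next I take the bar out.

```bash
python3 go.py 557.3 73.5 60 1.6877 0.06; python3 go.py 557.3 73.5 10 1.6877 0.06
```

```text
turn [-0.0009  0.0191  0.0003] shift after [-0.292 -0.016  3.486] shift before [-0.082 -0.006  3.497]
turn [-0.0009  0.0191  0.0003] shift after [-0.367 -0.016  4.734] shift before [-8.200e-02 -3.000e-03  4.747e+00]
```

```bash
python3 -m creep '0 0 0 0 .0191 0;-.06 -.003 .7 0 0 0;-.06 -.003 .7 0 0 0;-.06 -.003 .7 0 0 0;-.06 -.003 .7 0 0 0;-.06 -.003 .7 0 0 0;0 0 0 0 0 0;0 0 0 0 0 0' .45 55 | grep pos; python3 go.py 557.3 73.5 10 1.6877 0.06
```

```text
eef_pos: [557.4, 73.3, 61.4]
turn [-0.0002  0.0001  0.0005] shift after [-0.071 -0.003  1.284] shift before [-0.071 -0.002  1.284]
```

```bash
python3 -m creep '-.03 0 .5 0 0 0;-.03 0 .4 0 0 0;0 0 .3 0 0 0;0 0 .06 0 0 0;0 0 0 0 0 0;0 0 0 0 0 0' | egrep 'pos|wrist'; python3 -m creep '0 0 0 0 0 0;0 0 0 0 0 0;0 0 0 0 0 0;0 0 0 0 0 0;0 0 0 0 0 0;0 0 0 0 0 0;0 0 0 0 0 0' 1 58
for i in 1 2 3; do python3 -m creep '-.0026 0 -.1155 0 -.0096 0;-.0026 0 -.1155 0 -.0096 0;0 0 0 0 0 0' | egrep 'pos|rot|wrist'; done; python3 plinthside.py; python3 barview.py | sed -n '1p;$p'
```

```text
eef_pos: [557.6, 73.3, 10.6]
wrist_force: [-0.1, -0.8, -0.8]
clock: 79.58
eef_pos: [557.4, 73.3, 10.2]
eef_rot: [-3.141, -0.06, 1.689]
wrist_force: [0.1, 0.6, 1.4]
finger_gap: 24.3
finger_force: 58.0
eef_pos: [557.3, 72.7, 19.6]
eef_rot: [-3.14, 0.002, 1.69]
wrist_force: [-0.1, -2.7, -5.2]
eef_pos: [557.3, 73.2, 28.7]
eef_rot: [-3.14, 0.061, 1.69]
wrist_force: [-0.9, 0.1, -9.3]
eef_pos: [557.5, 73.6, 38.2]
eef_rot: [-3.141, 0.122, 1.69]
wrist_force: [1.0, 0.5, -8.9]
scene 348 top z at y=-90 53.4 tilt -0.0387
side 496 top z at y=-90 52.7 tilt -0.0425
50 [ 50.1  -1.  -14.7] [550.4 124.2  46.3] [22. 47. 94.]
122 [122.   -0.9 -15. ] [541.8 195.   37.9] [22. 46. 91.]
```

```bash
python3 -m creep '0 0 -.075 0 0 0;-.2 0 0 0 0 0;-.4 0 0 0 0 0;-.4 0 -.05 0 0 0;-.4 0 -.2 0 0 0;-.2 0 -.5 0 0 0;0 0 -.7 0 0 0;0 0 -.7 0 0 0;0 0 -.5 0 0 0;0 0 0 0 0 0' | egrep 'pos|wrist'; python3 plinthside.py; python3 barview.py | sed -n '1p;$p'; python3 go.py 545 -40 150 1.6877 0; python3 go.py 533 -252 150 1.6877 0
```

```text
eef_pos: [564.2, 22.6, 155.6]
wrist_force: [0.8, 0.7, -9.9]
scene 317 top z at y=-90 53.7 tilt -0.0284
side 421 top z at y=-90 52.6 tilt -0.0419
50 [ 49.9  -0.9 -15.2] [555.8  73.7 161.8] [23. 48. 95.]
122 [122.   -1.3 -15.5] [547.4 144.7 153.4] [22. 47. 92.]
turn [-0.0008  0.0386  0.0003] shift after [-1.503 -0.629  0.07 ] shift before [-1.483 -0.63   0.253]
turn [-0.0008  0.0386  0.0003] shift after [-6.732 -1.545  0.07 ] shift before [-6.673 -1.55   0.887]
```

```bash
python3 -m creep '0 0 0 0 .0193 0;0 0 0 0 .0193 0;0 0 0 0 0 .0547;0 0 0 0 0 .0547;0 0 0 0 0 .0547;0 0 0 0 0 .0547;0 0 0 0 0 .0547;0 0 0 0 0 .0547;0 0 0 0 0 .0547;0 0 0 0 0 .0547;0 0 0 0 0 .0547;0 0 0 0 0 .0547;0 0 0 0 0 0' | egrep 'pos|rot'; python3 go.py 534 -253 60 -.028 0
```

```text
eef_pos: [563.1, 22.8, 152.8]
eef_rot: [3.141, 0.003, -0.029]
turn [ 0.0001  0.0009 -0.0002] shift after [-0.534  6.913  2.32 ] shift before [-0.523  6.913  2.325]
```

```bash
python3 -m creep '-.053 .69 0 0 0 0;-.053 .69 0 0 0 0;-.053 .69 0 0 0 0;-.053 .69 0 0 0 0;-.053 .69 0 0 0 0;-.053 .69 0 0 0 0;-.053 .69 0 0 0 0;-.053 .69 0 0 0 0;-.053 .69 0 0 0 0;-.053 .69 0 0 0 0;0 0 .6 0 0 0;0 0 .6 0 0 0;0 0 .6 0 0 0;0 0 .5 0 0 0;0 0 0 0 0 0;0 0 0 0 0 0' | egrep 'pos|rot'; python3 barview.py | sed -n '1p;$p'; python3 go.py 534 -253 5 -.028 0
```

```text
eef_pos: [534.3, -252.4, 62.5]
eef_rot: [3.141, 0.0, -0.028]
50 [ 50.1  -1.  -14.4] [ 584.5 -252.8   77.2] [ 28.  59. 111.]
122 [122.1  -1.1 -14.9] [ 656.4 -254.8   77.7] [ 28.  57. 109.]
turn [ 0.0003 -0.     -0.0001] shift after [-0.009  0.014  1.445] shift before [-0.009  0.012  1.445]
```

```bash
python3 -m creep '0 .01 .5 0 0 0;0 0 .5 0 0 0;0 0 .3 0 0 0;0 0 .12 0 0 0;0 0 .02 0 0 0;0 0 0 0 0 0;0 0 0 0 0 0' | egrep 'pos|wrist'; python3 -m creep '0 0 0 0 0 0;0 0 0 0 0 0;0 0 0 0 0 0;0 0 0 0 0 0' .4 | egrep 'pos|gap'; python3 -m creep '0 0 -.5 0 0 0;0 0 -.6 0 0 0;0 0 -.7 0 0 0;.5 0 -.7 0 0 0;.6 0 -.7 0 0 0;.6 0 -.7 0 0 0;0 0 -.7 0 0 0;0 0 -.7 0 0 0;0 0 0 0 0 0' | egrep 'pos'; python3 - <<'E'
from wl import *
W,k,c=loc(640,-252,5.0,30,200)
P=W[k]; print(P[:,0].max())
im=c['color'].astype(int)
dk=(im.max(-1)<55)&(abs(W[...,2]-3)<5)&(abs(W[...,1]+252)<50); Q=W[dk]
for x in range(540,760,60):
    s=Q[abs(Q[:,0]-x)<6]; t=P[abs(P[:,0]-x)<6]
    print(x,'mat',((s[:,1].min()+s[:,1].max())/2).round(1),'bar',((t[:,1].min()+t[:,1].max())/2).round(1),np.median(t[:,2]))
# airbrush: barrel points
m=(W[...,2]>66)&(W[...,2]<95)&(np.hypot(W[...,0]-500,W[...,1]+431)<140); print('ab',rect(W[m]) if m.sum()>50 else m.sum())
E
```

```text
eef_pos: [534.1, -252.7, 4.7]
wrist_force: [-0.3, -0.3, -10.2]
eef_pos: [534.0, -252.7, 4.5]
finger_gap: 56.1
eef_pos: [602.7, -254.8, 219.7]
(610.5, -253.3, 302, 30, 178.6, 4259, np.float64(14.6)) px [244  47  24 223]
761.0989948685163
540 mat -253.8 bar -253.3 14.737546265841331
600 mat -255.6 bar -252.8 14.877364065223048
660 mat -257.2 bar -254.7 14.861342922886195
720 mat -259.0 bar -255.2 12.050852664108504
ab (558.7, -416.4, 57, 13, 8.5, 415, np.float64(80.1))
```

```bash
python3 go.py 425 -443 200 .14
```

```text
turn [ 0.0004 -0.0002 -0.054 ] shift after [-5.043  4.046  0.439] shift before [-4.288  4.839  0.441]
```

```bash
python3 -m creep '-.54 .605 0 0 0 0;-.54 .605 0 0 0 0;-.54 .605 0 0 0 0;-.54 .605 0 0 0 0;-.54 .605 0 0 0 0;-.54 .605 .1 0 0 0;-.54 .605 .14 0 0 0;-.5 .605 .2 0 0 0;0 0 0 0 0 -.054;0 0 0 0 0 0;0 0 0 0 0 0' .45 | egrep 'pos|rot'; cat > ab.py <<'E'
from wl import *
im,W,c=shot("wrist"); save(im,'w9.png')
x,y=498,-431
m=(W[...,2]>70)&(W[...,2]<125)&(np.hypot(W[...,0]-x,W[...,1]-y)<130)
P=W[m]; print(len(P))
v=np.array([np.cos(.14),np.sin(.14)]);n=np.array([-v[1],v[0]])
a=(P[:,:2]-[x,y])@v; b=(P[:,:2]-[x,y])@n
for q in range(-90,120,10):
    t=(abs(a-q)<4)
    if t.sum()>3: print(q,t.sum(),'b',b[t].min().round(1),b[t].max().round(1),np.median(b[t]).round(1),'z',P[t,2].max().round(1),np.median(P[t,2]).round(1))
print('a range',a.min(),a.max())
E
python3 ab.py
```

```text
eef_pos: [425.3, -442.6, 198.5]
eef_rot: [-3.141, 0.001, 0.137]
2844
-90 26 b -4.6 7.1 1.2 z 83.8 81.5
-80 99 b -5.8 8.1 0.6 z 83.9 81.9
-70 91 b -4.7 8.0 1.6 z 83.6 81.7
-60 102 b -4.7 7.9 1.6 z 83.9 81.6
-50 156 b -17.7 21.7 2.6 z 88.5 82.2
-40 111 b -17.3 8.8 1.5 z 83.9 81.7
-30 102 b -3.6 8.7 2.5 z 83.7 81.4
-20 112 b -4.6 9.6 2.4 z 84.9 82.2
-10 128 b -3.6 10.5 3.3 z 84.4 81.9
0 112 b -3.6 10.4 3.8 z 84.2 82.1
10 132 b -2.6 10.2 4.0 z 94.7 92.0
20 243 b -15.7 24.2 5.1 z 88.6 82.8
30 210 b -5.2 14.6 4.6 z 106.8 104.0
40 258 b -6.9 16.9 5.0 z 107.2 105.0
50 149 b -5.1 14.9 5.3 z 106.6 105.0
60 95 b -0.8 11.7 5.8 z 83.5 81.0
70 92 b 1.1 10.7 5.7 z 82.2 80.0
80 60 b 2.9 9.6 6.2 z 80.8 78.4
90 18 b 4.7 7.6 6.6 z 79.0 77.5
a range -88.63979016080852 90.01797124848098
```

View pics/w9.png

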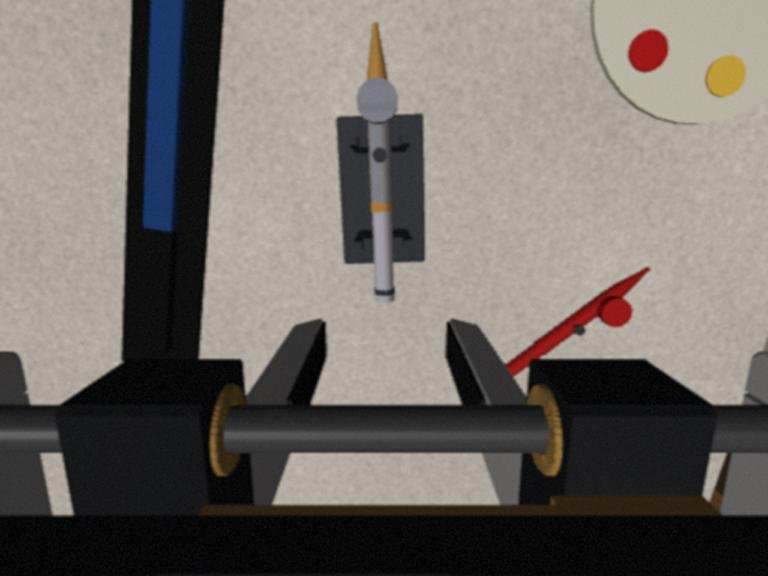

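The crop confirms the target: brass nozzle at (376,40) px, cup at (377,100), silver barrel in the forks. The red look-alike lies at the right, (580,320). I grip at the origin, (483.2,-430.2), yaw 0.172.

```bash
python3 go.py 483.2 -430.2 110 .172;
```

```text
turn [-0.0001  0.0004 -0.011 ] shift after [ 1.477 -0.058  2.214] shift before [ 1.478 -0.108  2.212]
```

```bash
python3 -m creep '0 0 0 0 0 -.011;.5 -.02 0 0 0 0;.5 -.02 .2 0 0 0;.477 -.02 .4 0 0 0;0 0 .6 0 0 0;0 0 .6 0 0 0;0 0 .4 0 0 0;0 0 0 0 0 0;0 0 0 0 0 0' .45 15 | egrep 'pos|rot'; python3 go.py 483.2 -430.2 62 .172
```

```text
eef_pos: [483.3, -430.6, 111.4]
eef_rot: [3.141, 0.001, 0.175]
turn [0.0003 0.0002 0.0008] shift after [-1.000e-03 -1.000e-02  1.236e+00] shift before [-0.    -0.011  1.236]
```

```bash
python3 -m creep '0 -.01 .4 0 0 0;0 0 .4 0 0 0;0 0 .3 0 0 0;0 0 .12 0 0 0;0 0 0 0 0 0;0 0 0 0 0 0' | egrep 'pos|wrist'; python3 -m creep '0 0 0 0 0 0;0 0 0 0 0 0;0 0 0 0 0 0;0 0 0 0 0 0;0 0 0 0 0 0;0 0 0 0 0 0' 1 20; python3 -m creep '0 0 -.2 0 0 0;0 0 -.4 0 0 0;0 0 -.5 0 0 0;0 0 -.6 0 0 0;0 0 -.6 0 0 0;0 0 -.6 0 0 0;0 0 0 0 0 0' | egrep 'pos|gap|wrist|rot'
cat > abh.py <<'E'
from wl import *
im,W,c=shot("wrist"); s=manip.read_state(); Rt=R.from_euler('xyz',s['eef_rot'])
Q=Rt.inv().apply(W.reshape(-1,3)-s['eef_pos'])
m=(abs(Q[:,1])<12)&(Q[:,2]<0)&(Q[:,2]>-60)
for x in list(range(56,110,6)):
    t=m&(abs(Q[:,0]-x)<3)
    if t.sum()>3: print(x,t.sum(),np.median(Q[t],0).round(1), Q[t][:,1].min().round(1),Q[t][:,1].max().round(1))
q=Q[m&(Q[:,0]>60)&(Q[:,0]<150)]; print('tip',q[:,0].max())
E
python3 abh.py
```

```text
eef_pos: [482.9, -430.2, 62.5]
wrist_force: [-0.8, -0.4, 0.2]
clock: 92.52
eef_pos: [482.7, -430.0, 61.9]
eef_rot: [3.142, 0.001, 0.175]
wrist_force: [-0.9, -0.1, 0.4]
finger_gap: 13.5
finger_force: 20.0
eef_pos: [483.5, -430.6, 180.9]
eef_rot: [3.138, -0.001, 0.175]
wrist_force: [-0.6, 0.0, -1.8]
finger_gap: 13.7
56 651 [ 56.2   0.  -45.1] -11.8 11.7
62 577 [ 62.1  -0.5 -45.1] -11.6 10.8
68 316 [ 67.8  -0.5 -43.9] -7.8 6.9
74 270 [ 74.   -0.7 -21.5] -7.0 5.6
80 247 [ 79.8  -0.4 -20.8] -6.4 5.6
86 205 [ 85.8  -0.4 -19.9] -5.8 4.4
92 165 [ 91.7  -0.4 -19.2] -4.7 3.4
98 123 [ 97.7  -0.4 -18.4] -3.6 2.2
104 72 [103.2  -0.4 -17.8] -2.5 1.7
tip 105.91662987463324
```

```bash
python3 -m creep '0 0 0 0 0 -.0535;0 0 0 0 0 -.0535;0 0 0 0 0 -.0535;0 0 0 0 0 -.0535;0 0 0 0 0 -.0535;0 0 0 0 0 -.0535;0 0 0 0 0 -.0535;0 0 0 0 0 -.0535;0 0 0 0 0 -.0535;0 0 0 0 0 0;0 0 0 0 0 0' | egrep 'pos|rot'; python3 pl.py .5 -336 110
```

```text
eef_pos: [482.7, -429.9, 177.4]
eef_rot: [-3.14, -0.001, 1.683]
557.5 67.1
turn [-0.0005 -0.0002 -0.0014] shift after [12.12   3.307  1.684] shift before [12.133  3.257  1.686]
```

```bash
python3 -m creep '.71 .194 .1 0 0 -.0014;.71 .194 .1 0 0 0;.71 .194 .1 0 0 0;.71 .194 .1 0 0 0;.71 .194 .1 0 0 0;.71 .194 .1 0 0 0;.71 .194 .1 0 0 0;.71 .194 .1 0 0 0;.71 .194 .1 0 0 0;.71 .194 .1 0 0 0;.71 .194 .1 0 0 0;.71 .194 .1 0 0 0;.71 .194 .1 0 0 0;.71 .194 .1 0 0 0;.71 .194 .1 0 0 0;.71 .194 .1 0 0 0;.71 .194 .1 0 0 0;0 0 0 0 0 0;0 0 0 0 0 0' | egrep 'pos|rot'; python3 - <<'E'
from wl import *
im,W,c=shot("wrist"); np.savez('/tmp/w10',im=im,W=W)
i=im.astype(int); g=(abs(i[...,0]-i[...,2])<14)&(W[...,2]>44)&(W[...,2]<70)&(W[...,1]>255)&(W[...,1]<300)&(abs(W[...,0]-533)<70)
print('wrist patch',rect(W[g]) if g.sum()>10 else g.sum())
for n in ('scene','side'):
    im,W,c=shot(n); i=im.astype(int)
    g=(abs(i[...,0]-i[...,2])<14)&(W[...,2]>25)&(W[...,2]<62)&(W[...,1]>250)&(W[...,1]<295)&(abs(W[...,0]-533)<80)
    P=W[g]; print(n,g.sum(),P.mean(0).round(1),P.min(0).round(1),P.max(0).round(1))
E
python3 plinthside.py; python3 pl.py .5 -336 25
```

```text
eef_pos: [555.6, 64.7, 109.7]
eef_rot: [-3.14, 0.0, 1.69]
wrist patch 0
scene 54 [549.9 274.6  44.2] [524.7 268.1  26.4] [573.1 282.6  58.4]
side 159 [526.2 272.2  44.8] [482.4 261.2  25.9] [570.8 285.2  58.7]
scene 360 top z at y=-90 53.6 tilt -0.0369
side 432 top z at y=-90 52.6 tilt -0.0358
557.5 67.1
turn [-0.0003  0.      0.0008] shift after [0.057 0.052 2.122] shift before [0.057 0.055 2.122]
```

```bash
python3 -m creep '.057 .053 .5 0 0 .0008;0 0 .5 0 0 0;0 0 .5 0 0 0;0 0 .4 0 0 0;0 0 .2 0 0 0;0 0 0 0 0 0;0 0 0 0 0 0' | egrep 'pos|rot|wrist'; python3 - <<'E'
from wl import *
s=manip.read_state(); Rt=R.from_euler('xyz',s['eef_rot'])
tip=s['eef_pos']+Rt.apply([105,-.5,-16]); d=Rt.apply([1,0,0]); print('tip',tip,'dir',d)
im,W,c=shot("wrist"); i=im.astype(int)
Q=Rt.inv().apply(W.reshape(-1,3)-s['eef_pos']).reshape(W.shape)
g=(Q[...,0]>185)&(Q[...,0]<260)&(abs(Q[...,1])<80)&(W[...,2]>30)&(W[...,2]<70)
if g.sum(): print(g.sum(), Q[g].min(0).round(1),Q[g].max(0).round(1))
gg=g&(abs(i[...,0]-i[...,2])<14)
if gg.sum(): print('patch in tool',gg.sum(),Q[gg].min(0).round(1),Q[gg].max(0).round(1))
E
python3 abh.py | tail -3; python3 pl.py .5 -336 25
```

```text
eef_pos: [557.8, 67.7, 26.4]
eef_rot: [-3.141, 0.0, 1.689]
wrist_force: [0.7, 0.5, -1.0]
tip [544.9289243  171.90804406  42.40840301] dir [-1.17992965e-01  9.93014430e-01 -4.70956822e-05]
98 124 [ 97.7   0.6 -16.4] -2.6 3.3
104 69 [103.1   0.6 -15.6] -1.5 2.8
tip 105.74226961535446
557.5 67.1
turn [-0.      0.      0.0004] shift after [-0.016 -0.008  0.035] shift before [-0.016 -0.008  0.035]
```

```bash
python3 -m creep '0 0 .03 0 0 0;0 0 0 0 0 0;0 0 0 0 0 0;0 0 0 0 0 0;0 0 0 0 0 0;0 0 0 0 0 0;0 0 0 0 0 0;0 0 0 0 0 0;0 0 0 0 0 0;0 0 0 0 0 0;0 0 0 0 0 0;0 0 0 0 0 0;0 0 0 0 0 0;0 0 0 0 0 0;0 0 0 0 0 0;0 0 0 0 0 0;0 0 0 0 0 0;0 0 0 0 0 0;0 0 0 0 0 0;0 0 0 0 0 0'; python3 -m creep '0 0 0 0 0 0;0 0 0 0 0 0;0 0 0 0 0 0;0 0 0 0 0 0;0 0 0 0 0 0;0 0 0 0 0 0;0 0 0 0 0 0;0 0 0 0 0 0;0 0 0 0 0 0;0 0 0 0 0 0' | grep pos
python3 - <<'E'
from h import *
im,W,c=shot("side"); save(im[90:230,120:320],'s4.png',4)
E
```

```text
clock: 100.92
eef_pos: [557.4, 67.7, 24.6]
eef_rot: [-3.14, -0.0, 1.689]
wrist_force: [-0.3, 0.6, -1.1]
finger_gap: 13.8
finger_force: 20.0
eef_pos: [557.4, 67.7, 24.5]
```

View pics/s4.png

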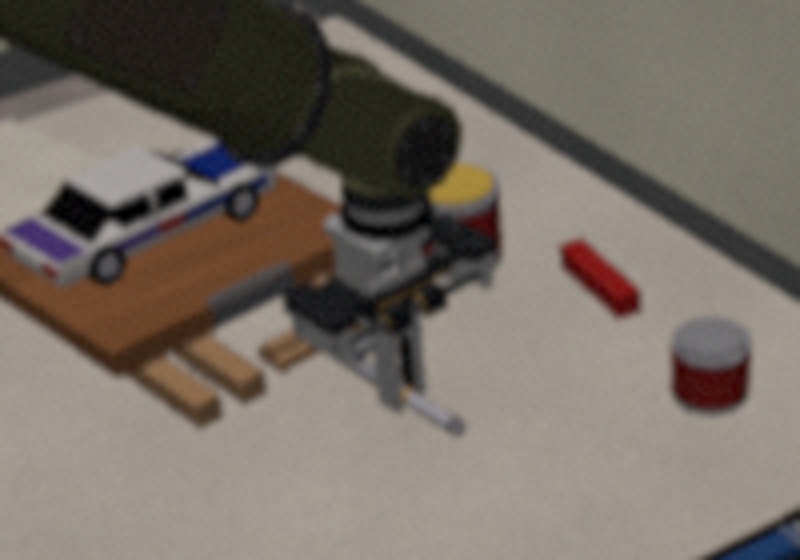

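The plinth rests on the strips and the airbrush points squarely at the patch. It was held for over 3 s. Now back to the holder.

```bash
python3 -m creep '-.2 0 -.4 0 0 0;-.71 -.194 -.4 0 0 0;-.71 -.194 -.4 0 0 0;-.71 -.194 -.4 0 0 0;-.71 -.194 -.4 0 0 0;-.71 -.194 -.4 0 0 0;-.71 -.194 -.4 0 0 0;-.71 -.194 -.4 0 0 0;-.71 -.194 -.4 0 0 0;-.71 -.194 -.4 0 0 0;-.71 -.194 0 0 0 0;-.71 -.194 0 0 0 0;-.71 -.194 0 0 0 0;-.71 -.194 0 0 0 0;-.71 -.194 0 0 0 0;-.71 -.194 0 0 0 0;-.71 -.194 0 0 0 0;-.71 -.194 0 0 0 0;0 0 0 0 0 0;0 0 0 0 0 0'|egrep 'pos|gap';python3 -m creep '0 0 0 0 0 .0535;0 0 0 0 0 .0535;0 0 0 0 0 .0535;0 0 0 0 0 .0535;0 0 0 0 0 .0535;0 0 0 0 0 .0535;0 0 0 0 0 .0535;0 0 0 0 0 .0535;0 0 0 0 0 .0535;0 0 0 0 0 0;0 0 0 0 0 0'|egrep 'pos|rot'; python3 go.py 482.7 -430 130 .175; python3 abh.py
```

```text
eef_pos: [484.4, -434.9, 185.3]
finger_gap: 13.7
eef_pos: [484.7, -434.8, 185.0]
eef_rot: [3.142, 0.001, 0.181]
turn [0.     0.0003 0.0018] shift after [-0.029 -0.126  1.375] shift before [-0.026 -0.127  1.375]
56 636 [ 55.9  -0.5 -43.1] -11.9 11.1
62 573 [ 61.9  -1.  -43.1] -11.8 10.1
68 315 [ 67.5  -1.  -41.7] -8.4 6.3
74 280 [ 73.8  -1.  -19.7] -7.7 5.0
80 248 [ 79.9  -1.  -18.8] -7.0 5.0
86 201 [ 86.   -1.  -17.9] -5.9 3.9
92 157 [ 91.9  -1.  -17. ] -5.4 2.7
98 122 [ 97.6  -1.1 -16.2] -4.3 1.6
104 68 [103.1  -1.1 -15.6] -3.2 1.1
tip 105.36128874952223
```

```bash
python3 -m creep '-.015 -.063 .4 0 0 .0018;-.014 -.063 .5 0 0 0;0 0 .475 0 0 0;0 0 0 0 0 0;0 0 0 0 0 0' | grep pos; python3 go.py 482.7 -430 62.5 .175
```

```text
eef_pos: [482.7, -430.7, 130.2]
turn [ 0.0002  0.0003 -0.0013] shift after [ 0.004 -0.018  1.693] shift before [ 0.005 -0.019  1.693]
```

```bash
python3 -m creep '0 -.018 .4 0 0 -.001;0 0 .4 0 0 0;0 0 .4 0 0 0;0 0 .3 0 0 0;0 0 .17 0 0 0;0 0 0 0 0 0;0 0 0 0 0 0' | egrep 'pos|wrist'; python3 -m creep '0 0 0 0 0 0;0 0 0 0 0 0;0 0 0 0 0 0;0 0 0 0 0 0' .45 | egrep 'pos|wrist|gap'; python3 -m creep '0 0 -.3 0 0 0;0 0 -.5 0 0 0;0 0 -.6 0 0 0;0 0 -.6 0 0 0;-.48 0 -.7 0 0 0;-.5 0 -.7 0 0 0;-.5 0 0 0 0 0;0 0 0 0 0 0' | grep pos; python3 ab.py | egrep -- '^-80|^-50|^0|^40|^20 |^80|range'; python3 plinthside.py; python3 strip.py 0 0
```

```text
eef_pos: [482.4, -429.9, 63.2]
wrist_force: [-0.2, -0.2, -1.4]
eef_pos: [482.3, -429.8, 63.0]
wrist_force: [-0.5, -0.0, -0.0]
finger_gap: 50.2
eef_pos: [423.1, -440.2, 199.0]
-80 102 b -4.4 9.6 3.0 z 84.7 81.9
-50 143 b -17.2 21.3 4.1 z 88.0 82.6
0 112 b -1.4 11.8 4.8 z 84.2 81.9
20 249 b -15.7 23.8 5.4 z 89.1 83.1
40 268 b -5.5 18.3 6.5 z 107.2 105.0
80 59 b 4.4 11.1 7.4 z 80.5 78.4
a range -88.58550680307508 90.25243745837471
scene 456 top z at y=-90 53.6 tilt -0.0349
side 381 top z at y=-90 52.5 tilt -0.0402
```

```bash
python3 -m creep '0 0 0 0 0 0;0 0 0 0 0 0' | egrep 'clock|force'; python3 -c "
from cell import manip; print(manip.sign_off())"
```

```text
clock: 109.6
wrist_force: [0.5, -0.4, -0.2]
finger_force: 0.0
the job is handed in; nothing more can be done
None
```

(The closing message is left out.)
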